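# Fetch the boxed-in cup from a packed kiln shelf

## Task

The low cup at the back of the packed kiln shelf still needs its painted band: first lift the three tall pots that box it in over to the ware board, then stand the cup in the middle of the banding wheel. After that put each tall pot back on the spot on the shelf where it stood, so that the packing stays as it was. Bisque ware chips easily, so set every pot down gently and upright, knock nothing over, and leave the glaze jar and the brush pot where they are.

Things in the scene. Friction and masses are not known exactly. Their poses are not given: they have to be found in the camera images.
- cup: The low cup: a plain round straight-sided cup of unglazed reddish-buff bisque clay, outer diameter 62, height 58, wall 5, open at the top, about 150 g. It stands at the back (far side) of the kiln shelf, boxed in by the three tall pots, which leave no room for a gripper around it. Origin: centre of its underside; z up.
- bottle_vase: Tall pot, bottle-shaped, same clay: round body of diameter 62 up to height 70, shoulder narrowing from there to height 108, then a straight round neck of diameter 34 from height 108 to the top at 155; about 360 g. Origin: centre of its underside; z up.
- cylinder_vase: Tall pot, a plain round cylinder open at the top, same clay: diameter 60 all the way up, height 140, wall 5, about 360 g. Origin: centre of its underside; z up.
- square_vase: Tall pot, slab-built and square, open at the top, same clay: 54 x 54 all the way up, height 130, wall 6, about 360 g. Origin: centre of its underside; x and y are square to its faces; z up.
- kiln_shelf: Fixed pale kiln shelf, a slab 229 (its x) x 305 (its y) on short props; its flat top, on which the four pots stand, is 40 above the table and above its origin. Origin: on the table under its middle; x points to its back, away from the robot. The cup is near (62, 0); the tall pots near (-16, 0), (40, 76) and (40, -76), in any order. Nothing marks the spots: note where each pot stands.
- ware_board: Fixed empty plywood ware board, 400 (its x, long axis) x 160 (its y), the side place for the tall pots; its flat top is 24 above the table and above its origin. It lies to one side of the shelf (left or right varies). Origin: on the table under its middle.
- banding_wheel: Fixed banding wheel (a decorator's hand turntable): dark cast foot and a round aluminium head of diameter 200 with concentric rings; the flat top of the head is 62 above the table and above the origin. The head turns freely about its middle with slight friction. It stands on the other side of the shelf from the ware board. Origin: on the table, on the wheel's axis.
- glaze_jar: Bystander: grey plastic jar with a white lid and a paper band, diameter 84, height 105, beyond the kiln shelf. Origin: centre of its underside. Leave it alone.
- brush_pot: Bystander: white pot of diameter 72, height 90, with four brushes standing up to about 185, beyond the kiln shelf. Origin: centre of its underside. Leave it alone.

How it is judged:
By the outcome, as a careful person would: the job done as asked, in the order asked, and still so for the second after the job is handed in, with the robot touching nothing.
It also fails if it takes over 141 s, if anything falls off the work surface, if the arm or the gripper's body presses on something with over 40 N, if the wrist force passes 120 N, or if a joint passes its speed limit or range.

## Robot

A 7-joint arm with a two-finger parallel gripper is mounted at the origin on the work surface. World frame = base frame: x ahead of the robot, y to its left, z up, the work surface at z = 0. Lengths are in m, angles in rad, forces in N, time in s.
With the tool pointing down it reaches from about 0.425 to 1.025 m from the base axis. Payload 9.4 kg.
Tool frame: the origin (TCP) lies at the very end of the fingers, on their centre line; the grasp point (between the pads) lies tcp_to_grasp behind it (tcp_to_grasp is the distance from the TCP to the grasp point, in m); z points along the fingers, y is the line along which they close (so a half turn about z gives the same grasp; the last joint's range is limited). The gripper opens to 93 mm and grips with 3 to 60 N. Pads are 15 mm wide; open, the fingers measure 128 mm over their backs; the gripper's body (75 mm by 188 mm) begins 65 mm behind the grasp point.
Start: joints at [1.073, 0.599, -0.003, 1.599, 0.002, 0.943, -0.08], TCP at [0.296, -0.662, 0.183] pointing down, gripper open.
Joint ranges: [-2.57, 2.57], [-0.35, 1.97], [-1.29, 1.29], [0.11, 2.56], [-1.05, 4.19], [0.11, 1.86], [-2.63, 2.63]. Speed limits (rad/s): [2.22, 2.22, 3.01, 3.01, 3.14, 3.14, 3.14].

## Interface

Orientations are given as [roll, pitch, yaw] about the fixed x, y, z axes, in that order (R = Rz(yaw) Ry(pitch) Rx(roll)).
In Python, from plant import * gives the robot as it stands.
- The arm moves only by the shell command python3 -m pendant 'ROWS' [FORCE]. ROWS is a JSON object whose one key "increments" holds a list of rows, each a list of 3 entries, a list of its own where there are three numbers: the closure, from 0 (fully open) to 1 (shut), then the shift along the tool's x, y, z in m, then the turn about the tool's z in degrees. In form: {"increments": [[jaw, [tx, ty, tz], spin], ...]}. A call has 1 to 10 rows; each row is the pose to reach, as a shift and turn from the pose commanded when the call began, along the tool's axes at that moment; what a row does not reach only later rows make up. A row lasts 1/12 s, in which the tool goes at most 41.7 mm and 7.16 degrees, less where a joint would pass 70% of its speed; a pose out of reach is approached as far as the arm can. A call with a gripper value outside its range is refused whole. The fingers move at their own pace and stop on an object; FORCE is the grip in N (left out, the last holds). Time passes only in rows, so rows that repeat a pose let the fingers close. It gives the time, the measured TCP pose, the force, the opening and the grip force at its end, in the units of the state.
- read_state(): the state, without advancing time (a new reading comes with each control period).
- snapshot(name): name is "scene" or "side" or "wrist"; returns (picture, depth): 400x640x3 uint8, red, green, blue; 400x640 float32, m along the optical axis (not along the pixel's ray), 0 where there is no reading.
- calibration(name): a dict with "fov_y" (degrees; the focal length in pixels is half the picture's height over the tangent of half this angle, whatever the lens; pixels are square), "cx", "cy" (the principal point, pixels), "pose" (4x4, takes a point from camera to world coordinates); the wrist camera has in their place "hand_eye" (4x4, takes a point from camera to tool coordinates, whose origin is the TCP and whose axes are the flange's). Camera axes: x right, y up, looking along -z (the intrinsics and any distortion apply to the point x, -y, -z); pixel columns grow to the right and rows downward; lengths in m; the calibration is good to about 2 mm. The wrist camera is an equidistant fisheye: a pixel r from the principal point sees the ray r / f radians off the axis. A picture is of the moment at which its call begins: read the wrist's pose just before it. calibration takes no time and is no camera call.
- sign_off(): hands the job in; it is judged then, once.
The state is a dict: "time": time; "qpos": joint angles; "qvel": joint speeds; "joint_torque": joint torques, N m; "eef_pos": TCP position; "tcp_rot": TCP orientation; "contact_force": force on the tool from outside, world axes, zero at the start; "wrist_torque": the same for the moment, N m; "grip_width": finger opening in m; "grip_force": force on a finger pad.
Only numpy, scipy, OpenCV 4.12 (cv2) and the standard library are available. Lean on these libraries where they do the work, as an engineer would, in place of code of your own. Each camera call takes 0.05 s, during which the arm holds its last target. There are 200 camera calls.

## Working session

There is one attempt and no reset: what is moved stays moved. The work goes in short steps, Python scripts to look and compute and a shell command to move; the robot and the scene stay as the last step left them, time stands still between calls to the robot, and variables do not carry over. Pictures are saved under pics/ and viewed, at most 14 in all, crops included, and the job is handed in when it is done.

```bash
ls; mkdir -p pics
python3 - <<'E'
from plant import *
import cv2
s=read_state();print({k:(v if not hasattr(v,'round') else v.round(3)) for k,v in s.items()})
for n in("scene","side","wrist"):
    p,d=snapshot(n);cv2.imwrite(f"pics/{n}0.png",p[:,:,::-1]);c=calibration(n);print(n,c)
    import numpy as np;np.savez(f"pics/{n}0.npz",p=p,d=d)
E
```

```text
pics
{'time': 0.0, 'qpos': array([ 1.073,  0.6  , -0.003,  1.6  ,  0.002,  0.943, -0.08 ]), 'qvel': array([0.   , 0.   , 0.001, 0.   , 0.   , 0.   , 0.001]), 'joint_torque': array([ 0.0000e+00, -7.6507e+01,  1.4980e+00, -2.5236e+01, -5.2000e-02,
        1.7000e-02,  0.0000e+00]), 'eef_pos': array([ 0.296, -0.661,  0.182]), 'tcp_rot': array([-3.14 ,  0.   ,  0.421]), 'contact_force': array([-0.43 , -0.626, -0.   ]), 'wrist_torque': array([-0.005, -0.016, -0.001]), 'grip_force': 0.0, 'grip_width': 0.09320444581931127}
scene {'fov_y': 56.75281646024813, 'cx': 317.21418437277504, 'cy': 202.07149640187092, 'pose': array([[ 0.66409139, -0.58321441,  0.46780721,  1.00224603],
       [ 0.74763431,  0.52225201, -0.41023869, -0.33648709],
       [-0.00505614,  0.6221847 ,  0.78285416,  0.69897368],
       [ 0.        ,  0.        ,  0.        ,  1.        ]])}
side {'fov_y': 55.75807191529863, 'cx': 316.1185199079332, 'cy': 201.44110336204307, 'pose': array([[-0.7489929 ,  0.47445163, -0.46249895,  0.17991551],
       [-0.66257032, -0.53296001,  0.52626438,  0.50698891],
       [ 0.00319355,  0.70060636,  0.71354084,  0.71515708],
       [ 0.        ,  0.        ,  0.        ,  1.        ]])}
wrist {'fov_y': 65.70646984690485, 'cx': 316.098294080722, 'cy': 195.30842805140105, 'hand_eye': array([[ 5.63062154e-06,  9.65523430e-01,  2.60316167e-01,
         7.12851517e-02],
       [ 9.99999987e-01,  3.64346440e-05, -1.56767535e-04,
         1.63352107e-04],
       [-1.60847255e-04,  2.60316164e-01, -9.65523417e-01,
        -2.01938257e-01],
       [ 0.00000000e+00,  0.00000000e+00,  0.00000000e+00,
         1.00000000e+00]])}
```

```bash
cd pics; python3 -c "
import cv2,numpy as np
a=cv2.imread('scene0.png');b=cv2.imread('side0.png')
cv2.imwrite('s0.png',a);cv2.imwrite('d0.png',b)"
```

```text
(no output)
```

View pics/scene0.png

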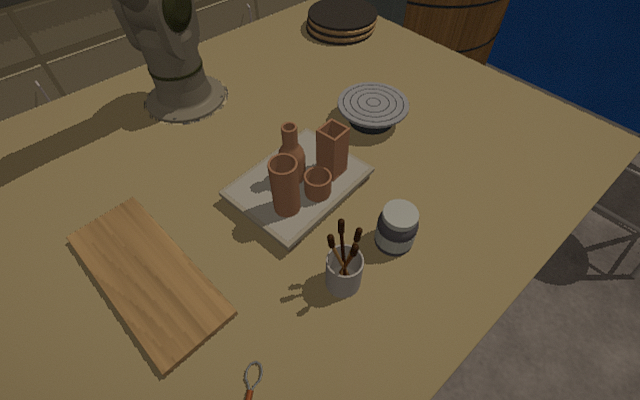

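View pics/side0.png

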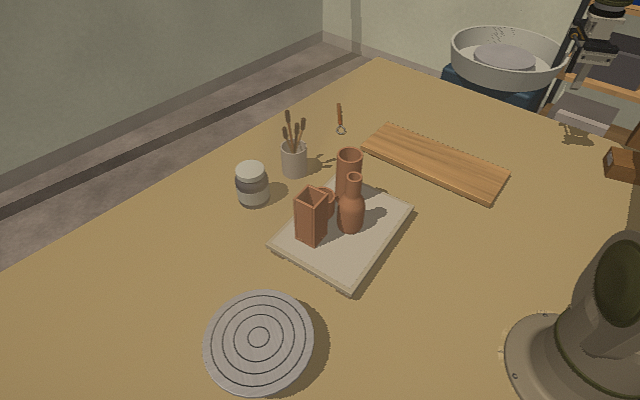

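The scene view shows the shelf with the bottle (290,140), cylinder (285,185), square (332,150) and cup (318,183). The ware board is at about (150,280), on the −y side, and the wheel at (372,105), on the +y side. The side view agrees. Next I measure positions by height slices of the depth points.

```bash
cat > h.py <<'E'
import numpy as np,cv2
from plant import *
from scipy.optimize import least_squares
def cloud(n,p,d):
    c=calibration(n);f=200/np.tan(np.radians(c["fov_y"]/2))
    v,u=np.mgrid[:400,:640];P=np.stack([(u-c["cx"])/f*d,-(v-c["cy"])/f*d,-d],-1)
    M=c["pose"];W=P@M[:3,:3].T+M[:3,3];W[d<=0]=np.nan;return W
def clay(p):
    h=cv2.cvtColor(p,cv2.COLOR_RGB2HSV);r=p.astype(float)
    return (r[...,0]/(r[...,2]+1)>1.45)&(r[...,0]/(r[...,1]+1)>1.28)
def circ(X,R=None):
    m=X.mean(0)
    g=(lambda q:np.hypot(*(X-q[:2]).T)-(R if R else q[2]))
    s=least_squares(g,list(m)+([] if R else [.03]),loss='soft_l1',f_scale=.001);return s.x,np.sqrt(np.mean(g(s.x)**2))
E
python3 - <<'E'
from h import *
for n in("scene","side"):
    z=np.load(f"pics/{n}0.npz");p,d=z['p'],z['d'];W=cloud(n,p,d);ok=np.isfinite(W[...,2])
    Z=W[...,2];hsv=cv2.cvtColor(p,cv2.COLOR_RGB2HSV)
    reg=(W[...,0]>.3)&(W[...,0]<1.1)&(abs(W[...,1])<.7)
    # horizontal tops
    for nm,h in(("board",.024),("shelf",.040),("wheel",.062)):
        m=(ok&reg&(abs(Z-h)<.006)).astype(np.uint8)
        m=cv2.morphologyEx(m,cv2.MORPH_OPEN,np.ones((3,3)))
        k,l,s,_=cv2.connectedComponentsWithStats(m);i=1+s[1:,4].argmax();X=W[l==i]
        r=cv2.minAreaRect((X[:,:2]*1000).astype(np.float32));print(n,nm,s[i,4],"z",np.median(X[:,2]).round(4),"rect",np.round(r[0],1),np.round(r[1],1),round(r[2],1))
    m=clay(p)&ok&(Z>.05)&reg&(Z<.21)
    k,l,s,c=cv2.connectedComponentsWithStats(m.astype(np.uint8))
    for i in range(1,k):
        if s[i,4]>60:
            X=W[l==i];print(n,i,s[i],"zmax",np.percentile(X[:,2],99).round(3),np.nanmedian(X,0).round(3))
    t=ok&(Z>.03)&reg
    np.save(f"pics/{n}_W.npy",W)
    # top view of slices
    for a,b in((.188,.2),(.174,.186),(.163,.176),(.15,.165),(.092,.104)):
        q=m&(Z>a)&(Z<b);k2,l2,s2,_=cv2.connectedComponentsWithStats(q.astype(np.uint8))
        for i in range(1,k2):
            if s2[i,4]>25:
                X=W[l2==i][:,:2];x,e=circ(X);print("  slice",a,s2[i,4],"circ",x.round(4),"rms",e.round(4),"bb",X.min(0).round(3),X.max(0).round(3))
E
```

```text
scene board 14222 z 0.0233 rect [ 498.9 -362.6] [401.7 160.4] 3.7
scene shelf 4861 z 0.0399 rect [526.3  21.3] [230.8 306.7] 6.6
scene wheel 2538 z 0.062 rect [459.6 348.2] [195.6 200.4] 39.8
scene 1 [ 268  119   82   97 4649] zmax 0.194 [0.576 0.016 0.131]
scene 2 [328 219  34  55 558] zmax 0.186 [ 0.772 -0.074  0.15 ]
  slice 0.188 130 circ [0.5131 0.0153 0.0146] rms 0.0016 bb [ 0.495 -0.001] [0.529 0.033]
  slice 0.174 33 circ [0.5106 0.0169 0.0114] rms 0.0009 bb [0.498 0.012] [0.513 0.03 ]
  slice 0.174 68 circ [0.5115 0.0163 0.0167] rms 0.0008 bb [ 0.507 -0.001] [0.529 0.024]
  slice 0.174 248 circ [ 0.5755 -0.0522  0.0272] rms 0.0015 bb [ 0.545 -0.081] [ 0.605 -0.022]
  slice 0.174 33 circ [ 0.7502 -0.062   0.0037] rms 0.0012 bb [ 0.745 -0.066] [ 0.755 -0.057]
  slice 0.174 44 circ [ 0.8038 -0.0818  0.0042] rms 0.0012 bb [ 0.798 -0.087] [ 0.809 -0.075]
  slice 0.163 280 circ [0.5589 0.0986 0.0271] rms 0.0037 bb [0.528 0.069] [0.588 0.129]
  slice 0.163 67 circ [0.5117 0.0164 0.0165] rms 0.0009 bb [ 0.506 -0.002] [0.529 0.023]
  slice 0.163 118 circ [ 0.5737 -0.051   0.0245] rms
[... 2500 characters left out ...]
.15 122 circ [ 0.5702 -0.0528  0.0295] rms 0.0011 bb [ 0.54 -0.06] [ 0.589 -0.022]
  slice 0.15 116 circ [0.5553 0.0969 0.0213] rms 0.0024 bb [0.539 0.075] [0.577 0.117]
  slice 0.15 76 circ [0.5078 0.0144 0.0171] rms 0.0007 bb [0.49  0.013] [0.522 0.033]
  slice 0.15 180 circ [0.5558 0.097  0.0322] rms 0.0034 bb [0.522 0.07 ] [0.577 0.13 ]
  slice 0.092 35 circ [ 0.571  -0.0527  0.0293] rms 0.0009 bb [ 0.557 -0.029] [ 0.587 -0.022]
  slice 0.092 75 circ [0.5838 0.0287 0.0289] rms 0.0015 bb [ 0.553 -0.003] [0.611 0.035]
  slice 0.092 97 circ [0.5075 0.0153 0.0303] rms 0.0007 bb [0.477 0.01 ] [0.526 0.047]
  slice 0.092 117 circ [0.555  0.0973 0.0312] rms 0.0034 bb [0.523 0.071] [0.575 0.129]
```

```bash
python3 -m pendant '{"increments": [[0,[0,0,-0.12],-30],[0,[0,0,-0.12],-65.9],[0,[0,0,-0.12],-65.9],[0,[0,0,-0.12],-65.9],[0,[0,0,-0.12],-65.9],[0,[0,0,-0.12],-65.9],[0,[0,0,-0.12],-65.9],[0,[0,0,-0.12],-65.9],[0,[0,0,-0.12],-65.9],[0,[0,0,-0.12],-65.9]]}' 20
python3 - <<'E'
from plant import *
print(tcp_to_grasp)
import numpy as np
s=read_state();print(s['eef_pos'],np.degrees(s['tcp_rot']),s['qpos'].round(3),s['qvel'].round(3))
from h import *
r=[]
for n in("scene","side"):
    z=np.load(f"pics/{n}0.npz");W=np.load(f"pics/{n}_W.npy");m=clay(z['p'])&(W[...,2]>.163)&(W[...,2]<.176)&(W[...,1]>.06)&(W[...,0]<.65)
    X=(W[m][:,:2]*1e3).astype(np.float32);print(n,cv2.minAreaRect(X))
    m=(W[...,2]>.07)&(W[...,2]<.12)&(W[...,0]>.66)&(W[...,0]<.9)&(abs(W[...,1])<.3)
    X=W[m];print(X[X[:,1]>0][:,:2].min(0),X[X[:,1]>0][:,:2].max(0))
E
```

```text
time: 0.98
eef_pos: [0.2958, -0.6617, 0.3022]
tcp_rot: [-3.141, -0.001, 1.577]
contact_force: [-0.0, -0.4, -1.0]
grip_width: 0.093
grip_force: 0.0
0.0188
[ 0.29579601 -0.66169334  0.30220093] [-1.79982711e+02 -3.78520310e-02  9.03332200e+01] [ 1.25   0.524 -0.294  1.446  0.156  1.195  0.941] [ 0.031  0.005 -0.046 -0.004  0.018  0.003  0.103]
scene ((558.69921875, 99.97367095947266), (55.58436584472656, 56.22991943359375), 8.22591781616211)
[0.73848238 0.03887723] [0.82076178 0.11718462]
side ((552.9598999023438, 99.27302551269531), (54.63742446899414, 55.632930755615234), 7.762686252593994)
[0.73280007 0.04289971] [0.81123973 0.12156534]
```

```bash
python3 -m pendant '{"increments": [[0,[0.682,0.244,0],0],[0,[0.682,0.244,0],0],[0,[0.682,0.244,0],0],[0,[0.682,0.244,0],0],[0,[0.682,0.244,0],0],[0,[0.682,0.244,0],0],[0,[0.682,0.244,0],0],[0,[0.682,0.244,0],0],[0,[0.682,0.244,0],0],[0,[0.682,0.244,0],0]]}' >/dev/null
python3 -m pendant '{"increments": [[0,[0.33,0.118,0],0],[0,[0.33,0.118,0],0],[0,[0.33,0.118,0],0],[0,[0.33,0.118,0],0],[0,[0.33,0.118,0],0],[0,[0.33,0.118,0],0],[0,[0.33,0.118,0],0],[0,[0.33,0.118,0],0],[0,[0.33,0.118,0],0],[0,[0.33,0.118,0],0]]}'
```

```text
time: 2.65
eef_pos: [0.555, 0.0661, 0.3025]
tcp_rot: [3.141, -0.003, 1.574]
contact_force: [-0.1, 0.5, -0.4]
grip_width: 0.0934
grip_force: 0.0
```

```bash
cat >> h.py <<'E'
from scipy.spatial.transform import Rotation as Ro
def wristcloud():
    s=read_state();p,d=snapshot("wrist");c=calibration("wrist");f=200/np.tan(np.radians(c["fov_y"]/2))
    v,u=np.mgrid[:400,:640];x=u-c["cx"];y=v-c["cy"];r=np.hypot(x,y)+1e-9;th=r/f
    k=np.tan(th)/r;P=np.stack([x*k*d,-y*k*d,-d],-1);P[d<=0]=np.nan
    H=c["hand_eye"];T=P@H[:3,:3].T+H[:3,3];R=Ro.from_euler('xyz',s['tcp_rot']).as_matrix()
    return p,T@R.T+s['eef_pos']
def slices(p,W,reg=None):
    m=clay(p)&np.isfinite(W[...,2])
    for nm,zt in(("bottle",.195),("cyl",.18),("square",.17),("cup",.098)):
        q=m&(abs(W[...,2]-zt)<.006);k,l,s,_=cv2.connectedComponentsWithStats(q.astype(np.uint8))
        for i in range(1,k):
            if s[i,4]>60:
                X=W[l==i];mn,rr=cv2.minEnclosingCircle((X[:,:2]*1e3).astype(np.float32));print(nm,s[i,4],"z",np.median(X[:,2]).round(4),"enc",np.round(mn,1),round(rr,1),"rect",np.round(np.hstack(cv2.minAreaRect((X[:,:2]*1e3).astype(np.float32))),1))
E
python3 - <<'E'
from h import *
p,W=wristcloud();cv2.imwrite("pics/w1.png",p[:,:,::-1]);slices(p,W);np.savez("pics/w1.npz",p=p,W=W)
E
```

```text
bottle 397 z 0.1943 enc [508.8  16.3] 17.1 rect [509.   16.1  33.3  32.   61.9]
cyl 85 z 0.1788 enc [512.7  23.9] 14.1 rect [514.4  27.6   8.3  28.1  64.8]
cyl 72 z 0.1796 enc [507.4  10.4] 11.1 rect [506.5   7.3   8.4  22.2  74.4]
cyl 332 z 0.1794 enc [571.4 -50.3] 29.2 rect [571.4 -38.8  58.   33.9   1.2]
square 880 z 0.1697 enc [555.2  99. ] 36.7 rect [554.5  99.2  52.7  54.8   8.3]
square 82 z 0.1708 enc [511.2  21.5] 15.4 rect [513.2  26.6  10.9  30.8  68.2]
square 64 z 0.1712 enc [507.    9.6] 10.2 rect [506.1   6.5   6.3  20.3  72.7]
square 150 z 0.1696 enc [571.8 -37.3] 25.6 rect [572.3 -29.8  15.8  51.3  85.8]
cup 436 z 0.0975 enc [585.8  27.4] 30.9 rect [585.4  27.   58.9  60.8   8.7]
cup 97 z 0.0979 enc [569.9 -35.2] 25.2 rect [569.2 -28.4  50.4  13.6   6.2]
```

View pics/w1.png

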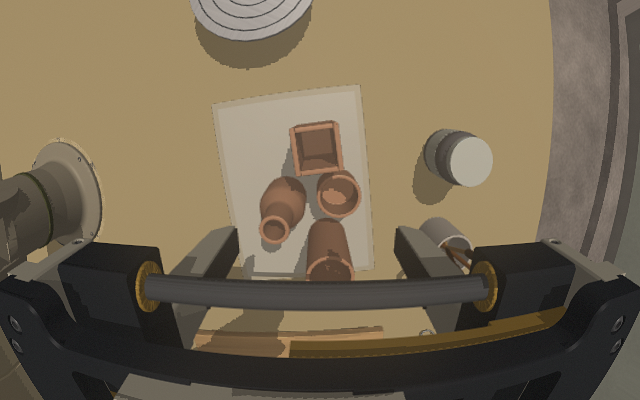

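The wrist view shows all four pots unobstructed: bottle (275,228), square (317,148), cup (338,194), cylinder (330,270). Positions agree with the averages of the two fixed views. I'll grasp the bottle neck first.

```bash
python3 -m pendant '{"increments": [[0,[-0.05,-0.046,0],0],[0,[-0.05,-0.046,0],0],[0,[-0.05,-0.046,0.03],0],[0,[-0.05,-0.046,0.06],0],[0,[-0.05,-0.046,0.09],0],[0,[-0.05,-0.046,0.12],0],[0,[-0.05,-0.046,0.14],0],[0,[-0.05,-0.046,0.148],0],[0,[-0.05,-0.046,0.148],0],[0,[-0.05,-0.046,0.148],0]]}'
python3 - <<'E'
from h import *
p,W=wristcloud();slices(p,W);print(read_state()['eef_pos'])
E
```

```text
time: 3.53
eef_pos: [0.5085, 0.0098, 0.1551]
tcp_rot: [-3.141, 0.0, 1.569]
contact_force: [0.1, 0.4, -0.7]
grip_width: 0.0929
grip_force: 0.0
bottle 1435 z 0.1945 enc [508.5  16. ] 17.0 rect [508.4  16.   32.9  33.   48.6]
cyl 247 z 0.1804 enc [509.7  23. ] 15.1 rect [510.3  27.8   9.7  30.1  82.1]
cyl 308 z 0.1801 enc [508.7  13.8] 12.2 rect [508.8   8.6  24.3  11.5   2. ]
cyl 79 z 0.1776 enc [562.1 -25.2] 6.6 rect [562.  -24.5  13.2   2.1  12.7]
cyl 602 z 0.1792 enc [568.  -59.1] 28.0 rect [565.3 -68.4  22.8  55.9  73.8]
square 2475 z 0.1698 enc [554.2  99. ] 36.9 rect [554.3  99.2  54.1  53.4   7.7]
square 209 z 0.1697 enc [509.9  23.3] 15.1 rect [510.7  27.7   9.4  30.2  79.8]
square 255 z 0.1705 enc [508.3  12.3] 11.7 rect [508.5   7.7  23.4   9.4   2.3]
square 222 z 0.1695 enc [558.1 -28.4] 11.1 rect [557.4 -27.1  22.3   3.5  27.4]
square 531 z 0.1702 enc [571.  -63.8] 22.3 rect [570.8 -71.1  15.8  44.6  88.3]
cup 81 z 0.0979 enc [575.2  94.2] 13.3 rect [576.3  94.3   2.5  26.6   3.8]
cup 1091 z 0.0976 enc [584.9  26.6] 30.9 rect [584.7  27.2  60.1  60.3  53.6]
cup 61 z 0.0981 enc [503.8  42.9] 12.6 rect [503.6  44.5  25.1   3.4   9.3]
cup 77 z 0.0991 enc [509.5  -8.2] 10.6 rect [509.5  -9.5  21.1   3.    1.8]
cup 249 z 0.0978 enc [561.9 -39.1] 24.6 rect [557.6 -33.3  49.2  14.4  35.8]
[0.50899248 0.01011731 0.15569432]
```

```bash
python3 -m pendant '{"increments": [[0,[0.006,-0.0005,0],0],[0,[0.006,-0.0005,0],0],[1,[0.006,-0.0005,0],0],[1,[0.006,-0.0005,0],0],[1,[0.006,-0.0005,0],0],[1,[0.006,-0.0005,0],0],[1,[0.006,-0.0005,0],0],[1,[0.006,-0.0005,0],0],[1,[0.006,-0.0005,0],0],[1,[0.006,-0.0005,0],0]]}' 20
```

```text
time: 4.42
eef_pos: [0.5079, 0.0166, 0.1546]
tcp_rot: [-3.141, -0.0, 1.571]
contact_force: [-0.1, 0.7, 0.7]
grip_width: 0.0444
grip_force: 0.0
```

```bash
python3 -m pendant '{"increments": [[1,[0,0,0],0],[1,[0,0,0],0],[1,[0,0,0],0],[1,[0,0,-0.005],0],[1,[0,0,-0.02],0],[1,[0,0,-0.05],0],[1,[0,0,-0.08],0],[1,[0,0,-0.11],0],[1,[0,0,-0.14],0],[1,[0,0,-0.16],0]]}'
python3 -m pendant '{"increments": [[1,[-0.02,-0.007,0],0],[1,[-0.05,-0.017,0],0],[1,[-0.085,-0.028,0],0],[1,[-0.12,-0.04,0],0],[1,[-0.155,-0.052,0],0],[1,[-0.19,-0.063,0],0],[1,[-0.225,-0.075,0],0],[1,[-0.26,-0.086,0],0],[1,[-0.295,-0.098,0],0],[1,[-0.32,-0.106,0],0]]}'
python3 -m pendant '{"increments": [[1,[-0.025,-0.008,0],0],[1,[-0.05,-0.017,0],0],[1,[-0.067,-0.022,0],0],[1,[-0.067,-0.022,0.02],0],[1,[-0.067,-0.022,0.05],0],[1,[-0.067,-0.022,0.08],0],[1,[-0.067,-0.022,0.11],0],[1,[-0.067,-0.022,0.14],0],[1,[-0.067,-0.022,0.16],0],[1,[-0.067,-0.022,0.165],0]]}'
python3 - <<'E'
from h import *
s=read_state();print(s['contact_force'],s['eef_pos'])
p,W=wristcloud();cv2.imwrite("pics/w2.png",p[:,:,::-1])
E
```

```text
time: 5.25
eef_pos: [0.5078, 0.0169, 0.3173]
tcp_rot: [3.14, -0.0, 1.571]
contact_force: [-0.0, 0.3, -3.2]
grip_width: 0.0331
grip_force: 20.0
time: 6.08
eef_pos: [0.3995, -0.306, 0.3144]
tcp_rot: [-3.14, -0.0, 1.569]
contact_force: [-0.0, 0.1, -4.0]
grip_width: 0.0332
grip_force: 20.0
time: 6.92
eef_pos: [0.3779, -0.3688, 0.1464]
tcp_rot: [-3.137, -0.004, 1.571]
contact_force: [-0.6, 1.0, -3.9]
grip_width: 0.033
grip_force: 20.0
[-0.59670436  0.95860446 -3.94132464] [ 0.37790565 -0.36880475  0.14640307]
```

View pics/w2.png

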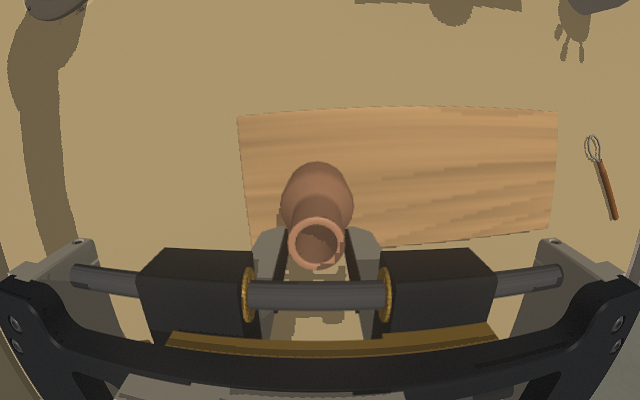

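The wrist view shows the bottle upright over the near end of the board, about 8 mm up. I'll lower it slowly.

```bash
python3 -m pendant '{"increments": [[1,[0,0,0.002],0],[1,[0,0,0.003],0],[1,[0,0,0.004],0],[1,[0,0,0.005],0],[1,[0,0,0.005],0],[1,[0,0,0.005],0]]}'
python3 -m pendant '{"increments": [[1,[0,0,0.001],0],[1,[0,0,0.002],0],[1,[0,0,0.002],0]]}'
```

```text
time: 7.47
eef_pos: [0.3801, -0.3707, 0.1452]
tcp_rot: [3.141, 0.001, 1.571]
contact_force: [-0.2, 0.1, -4.2]
grip_width: 0.0329
grip_force: 20.0
time: 7.72
eef_pos: [0.3799, -0.3703, 0.1425]
tcp_rot: [-3.141, -0.0, 1.571]
contact_force: [-0.1, -0.5, -4.4]
grip_width: 0.0328
grip_force: 20.0
```

```bash
python3 -m pendant '{"increments": [[1,[0,0,0.001],0],[1,[0,0,0.002],0],[1,[0,0,0.003],0],[1,[0,0,0.003],0]]}'
python3 -m pendant '{"increments": [[1,[0,0,0.0005],0],[1,[0,0,0.001],0],[1,[0,0,0.001],0]]}'
```

```text
time: 8.05
eef_pos: [0.3799, -0.3704, 0.1393]
tcp_rot: [-3.141, -0.0, 1.571]
contact_force: [-0.9, -0.3, -4.7]
grip_width: 0.0326
grip_force: 20.0
time: 8.3
eef_pos: [0.3802, -0.3705, 0.1388]
tcp_rot: [3.141, 0.0, 1.571]
contact_force: [0.5, 1.5, -1.5]
grip_width: 0.0328
grip_force: 20.0
```

```bash
python3 -m pendant '{"increments": [[0,[0,0,0],0],[0,[0,0,0],0],[0,[0,0,0],0],[0,[0,0,0],0],[0,[0,0,-0.02],0],[0,[0,0,-0.05],0],[0,[0,0,-0.09],0],[0,[0,0,-0.13],0],[0,[0.04,0.024,-0.13],0],[0,[0.08,0.048,-0.13],0]]}'
python3 -m pendant '{"increments": [[0,[0.2385,0.1435,0],0],[0,[0.2385,0.1435,0],0],[0,[0.2385,0.1435,0],0],[0,[0.2385,0.1435,0],0],[0,[0.2385,0.1435,0],0],[0,[0.2385,0.1435,0],0],[0,[0.2385,0.1435,0],0],[0,[0.2385,0.1435,0],0],[0,[0.2385,0.1435,0.03],0],[0,[0.2385,0.1435,0.06],0]]}'
python3 -m pendant '{"increments": [[0,[0,0,0],0]]}'
python3 - <<'E'
from h import *
p,W=wristcloud();s=read_state();slices(p,W);print(s['eef_pos'],s['tcp_rot'])
E
```

```text
time: 9.13
eef_pos: [0.4233, -0.3009, 0.2712]
tcp_rot: [3.138, 0.004, 1.565]
contact_force: [1.2, 1.1, -1.2]
grip_width: 0.0919
grip_force: 0.0
time: 9.97
eef_pos: [0.5675, -0.06, 0.2092]
tcp_rot: [3.138, 0.0, 1.572]
contact_force: [0.9, -1.1, -0.8]
grip_width: 0.0928
grip_force: 0.0
time: 10.05
eef_pos: [0.5632, -0.061, 0.2042]
tcp_rot: [-3.134, -0.0, 1.571]
contact_force: [-1.1, -0.6, -0.4]
grip_width: 0.0932
grip_force: 0.0
cyl 1381 z 0.1796 enc [571.1 -51.8] 29.8 rect [571.4 -52.2  58.1  58.   81.3]
cyl 64 z 0.1801 enc [745.7 -60.3] 4.9 rect [745.8 -59.9   9.    8.3  71.8]
square 773 z 0.1697 enc [555.7  89.5] 30.5 rect [556.   88.8  53.7  34.    5.7]
square 84 z 0.1699 enc [574.4 -29.1] 17.8 rect [574.8 -25.9   6.5  35.6  82. ]
square 273 z 0.1699 enc [570.3 -63.3] 22.3 rect [569.8 -70.5  14.4  44.7  86.1]
square 66 z 0.1742 enc [753.4 -92.4] 5.0 rect [754.3 -92.6   9.8   7.5  68.3]
cup 632 z 0.0978 enc [585.6  26.7] 30.2 rect [585.5  25.6  58.2  59.5  89.8]
[ 0.56429912 -0.06094548  0.20665757] [-3.13636701e+00 -9.27333033e-05  1.57108701e+00]
```

```bash
python3 -m pendant '{"increments": [[0,[0.009,0.007,0],0],[0,[0.009,0.007,0],0],[0,[0.009,0.007,0],0]]}'
```

```text
time: 10.35
eef_pos: [0.5747, -0.0506, 0.2103]
tcp_rot: [3.139, -0.0, 1.572]
contact_force: [-0.4, -0.2, 0.3]
grip_width: 0.0929
grip_force: 0.0
```

```bash
python3 -m pendant '{"increments": [[0,[-0.001,-0.003,0],0],[0,[-0.001,-0.003,0.03],0],[0,[-0.001,-0.003,0.055],0],[0,[-0.001,-0.003,0.072],0],[0,[-0.001,-0.003,0.072],0],[0,[-0.001,-0.003,0.072],0],[0,[-0.001,-0.003,0.072],0]]}'
python3 - <<'E'
from h import *
p,W=wristcloud();s=read_state();slices(p,W);print(s['eef_pos'],s['tcp_rot'])
E
```

```text
time: 10.93
eef_pos: [0.571, -0.0525, 0.1379]
tcp_rot: [3.14, 0.0, 1.571]
contact_force: [0.6, -0.9, -0.6]
grip_width: 0.0933
grip_force: 0.0
cyl 2473 z 0.1794 enc [571.4 -51.8] 29.9 rect [571.4 -50.2  55.6  58.5  87.1]
cyl 61 z 0.1808 enc [799.5 -77.9] 4.8 rect [799.6 -77.3   3.9   9.6  73.1]
square 1050 z 0.1696 enc [556.7  82. ] 27.5 rect [556.7  79.6  53.9  18.6   2.9]
square 347 z 0.1701 enc [572.4 -32.9] 22.4 rect [572.7 -27.6  10.7  44.9  86.5]
square 829 z 0.1704 enc [570.8 -56.4] 24.9 rect [569.6 -66.3  23.2  49.8  83.1]
cup 1107 z 0.0977 enc [585.3  26.7] 30.3 rect [585.3  25.7  58.1  60.2  81.9]
cup 114 z 0.0971 enc [576.6 -29.2] 18.1 rect [577.3 -25.9   6.7  36.1  77.2]
cup 217 z 0.099 enc [573.3 -66.8] 20.4 rect [574.  -72.2  40.8  11.    7.1]
[ 0.57117363 -0.0524537   0.13814504] [3.13939394e+00 1.57106153e-04 1.57082707e+00]
```

```bash
python3 -m pendant '{"increments": [[1,[0,0,0],0],[1,[0,0,0],0],[1,[0,0,0],0],[1,[0,0,0],0],[1,[0,0,0],0],[1,[0,0,0],0],[1,[0,0,0],0],[1,[0,0,0],0],[1,[0,0,0],0]]}' 20
python3 -m pendant '{"increments": [[1,[0,0,-0.005],0],[1,[0,0,-0.025],0],[1,[0,0,-0.055],0],[1,[0,0,-0.08],0],[1,[-0.015,-0.003,-0.08],0],[1,[-0.045,-0.01,-0.08],0],[1,[-0.08,-0.018,-0.08],0],[1,[-0.115,-0.026,-0.08],0],[1,[-0.15,-0.034,-0.08],0],[1,[-0.18,-0.041,-0.08],0]]}'
python3 -m pendant '{"increments": [[1,[-0.035,-0.008,0],0],[1,[-0.07,-0.016,0],0],[1,[-0.1,-0.023,0],0],[1,[-0.12,-0.028,0],0],[1,[-0.1305,-0.03,0.02],0],[1,[-0.1305,-0.03,0.05],0],[1,[-0.1305,-0.03,0.075],0],[1,[-0.1305,-0.03,0.09],0],[1,[-0.1305,-0.03,0.09],0],[1,[-0.1305,-0.03,0.09],0]]}'
```

```text
time: 11.73
eef_pos: [0.5706, -0.0524, 0.1368]
tcp_rot: [3.141, -0.0, 1.571]
contact_force: [1.5, 1.1, 2.3]
grip_width: 0.0587
grip_force: 19.8
time: 12.57
eef_pos: [0.5274, -0.2347, 0.2162]
tcp_rot: [-3.139, -0.0, 1.57]
contact_force: [0.3, -0.6, -3.3]
grip_width: 0.0584
grip_force: 19.9
time: 13.4
eef_pos: [0.4986, -0.3624, 0.126]
tcp_rot: [-3.139, -0.002, 1.571]
contact_force: [0.2, 0.1, -3.6]
grip_width: 0.0583
grip_force: 19.9
```

```bash
python3 -m pendant '{"increments": [[1,[0,0,0.002],0],[1,[0,0,0.003],0],[1,[0,0,0.004],0],[1,[0,0,0.005],0],[1,[0,0,0.005],0]]}'
python3 -m pendant '{"increments": [[1,[0,0,0.0005],0],[1,[0,0,0.001],0],[1,[0,0,0.001],0]]}'
```

```text
time: 13.82
eef_pos: [0.4994, -0.3631, 0.122]
tcp_rot: [3.141, 0.0, 1.571]
contact_force: [0.5, 0.6, -4.4]
grip_width: 0.0582
grip_force: 19.9
time: 14.07
eef_pos: [0.4996, -0.3629, 0.1211]
tcp_rot: [3.141, 0.0, 1.571]
contact_force: [-0.1, 0.1, 1.8]
grip_width: 0.0585
grip_force: 19.9
```

```bash
python3 -m pendant '{"increments": [[0,[0,0,0],0],[0,[0,0,0],0],[0,[0,0,0],0],[0,[0,0,0],0],[0,[0,0,0],0],[0,[0,0,-0.02],0],[0,[0,0,-0.06],0],[0,[0,0,-0.1],0],[0,[0.04,0.005,-0.1],0],[0,[0.08,0.01,-0.1],0]]}'
python3 -m pendant '{"increments": [[0,[0.04,0.005,0],0],[0,[0.08,0.01,0],0],[0,[0.12,0.015,0],0],[0,[0.16,0.02,0],0],[0,[0.2,0.025,0],0],[0,[0.24,0.03,0],0],[0,[0.28,0.034,0],0],[0,[0.32,0.038,0],0],[0,[0.36,0.042,0],0],[0,[0.382,0.045,0],0]]}'
python3 -m pendant '{"increments": [[0,[0,0,0],-7],[0,[0,0,0],-8],[0,[0,0,0],-8],[0,[0,0,0],-8]]}'
python3 - <<'E'
from h import *
p,W=wristcloud();s=read_state();slices(p,W);print(s['eef_pos'],s['tcp_rot'])
E
```

```text
time: 14.9
eef_pos: [0.5102, -0.2849, 0.2229]
tcp_rot: [3.137, 0.003, 1.566]
contact_force: [2.1, 2.1, -1.2]
grip_width: 0.0933
grip_force: 0.0
time: 15.73
eef_pos: [0.554, 0.1044, 0.221]
tcp_rot: [3.141, -0.002, 1.575]
contact_force: [0.0, -0.0, 0.5]
grip_width: 0.0927
grip_force: 0.0
time: 16.07
eef_pos: [0.5542, 0.0978, 0.2205]
tcp_rot: [-3.141, 0.0, 1.706]
contact_force: [0.1, 1.1, 0.1]
grip_width: 0.0929
grip_force: 0.0
square 1621 z 0.1696 enc [554.6  99.6] 37.0 rect [554.7  99.4  54.2  54.7   7.9]
cup 78 z 0.1012 enc [549.1  77.1] 12.4 rect [549.1  77.3  24.9   1.7   7.9]
cup 467 z 0.0975 enc [585.6  27.5] 30.9 rect [586.3  24.2  59.6  54.4  18.7]
[0.55425239 0.09767651 0.22049807] [-3.14127546e+00  4.46815123e-04  1.70603513e+00]
```

```bash
python3 -m pendant '{"increments": [[0,[0.0015,0.0005,0.03],0],[0,[0.0015,0.0005,0.06],0],[0,[0.0015,0.0005,0.085],0],[0,[0.0015,0.0005,0.0945],0],[0,[0.0015,0.0005,0.0945],0],[0,[0.0015,0.0005,0.0945],0]]}'
python3 -m pendant '{"increments": [[1,[0,0,0],0],[1,[0,0,0],0],[1,[0,0,0],0],[1,[0,0,0],0],[1,[0,0,0],0],[1,[0,0,0],0],[1,[0,0,0],0],[1,[0,0,0],0],[1,[0,0,0],0],[1,[0,0,0],0]]}' 20
```

```text
time: 16.62
eef_pos: [0.5548, 0.1003, 0.1265]
tcp_rot: [-3.141, 0.0, 1.709]
contact_force: [-0.3, 0.6, 0.5]
grip_width: 0.0933
grip_force: 0.0
time: 17.45
eef_pos: [0.5548, 0.1007, 0.1263]
tcp_rot: [3.141, 0.0, 1.711]
contact_force: [0.6, -0.8, 4.9]
grip_width: 0.0539
grip_force: 20.0
```

```bash
python3 -m pendant '{"increments": [[1,[0,0,-0.005],0],[1,[0,0,-0.02],0],[1,[0,0,-0.05],0],[1,[0,0,-0.08],0],[1,[0,0,-0.105],4],[1,[0,0,-0.11],8],[1,[0,0,-0.11],8]]}'
python3 -m pendant '{"increments": [[1,[-0.02,0.003,0],0],[1,[-0.055,0.008,0],0],[1,[-0.09,0.013,0],0],[1,[-0.125,0.018,0],0],[1,[-0.16,0.023,0],0],[1,[-0.195,0.028,0],0],[1,[-0.23,0.033,0],0],[1,[-0.265,0.038,0],0],[1,[-0.3,0.043,0],0],[1,[-0.335,0.048,0],0]]}'
python3 -m pendant '{"increments": [[1,[-0.035,0.005,0],0],[1,[-0.07,0.01,0],0],[1,[-0.1,0.014,0],0],[1,[-0.1217,0.017,0.02],0],[1,[-0.1217,0.017,0.05],0],[1,[-0.1217,0.017,0.08],0],[1,[-0.1217,0.017,0.105],0],[1,[-0.1217,0.017,0.12],0],[1,[-0.1217,0.017,0.12],0],[1,[-0.1217,0.017,0.12],0]]}'
```

```text
time: 18.03
eef_pos: [0.5549, 0.1008, 0.2379]
tcp_rot: [3.139, -0.0, 1.568]
contact_force: [-0.0, -0.5, -4.3]
grip_width: 0.0537
grip_force: 20.0
time: 18.87
eef_pos: [0.6013, -0.2359, 0.2342]
tcp_rot: [-3.138, -0.001, 1.574]
contact_force: [0.7, 0.3, -4.4]
grip_width: 0.0539
grip_force: 20.0
time: 19.7
eef_pos: [0.6186, -0.3554, 0.1143]
tcp_rot: [-3.139, -0.002, 1.573]
contact_force: [0.8, -0.4, -4.0]
grip_width: 0.0539
grip_force: 20.0
```

Contact is expected at about z 0.110.

```bash
python3 -m pendant '{"increments": [[1,[0,0,0.0015],0],[1,[0,0,0.003],0],[1,[0,0,0.004],0],[1,[0,0,0.005],0],[1,[0,0,0.005],0]]}'
python3 -m pendant '{"increments": [[1,[0,0,0.0005],0],[1,[0,0,0.001],0],[1,[0,0,0.001],0]]}'
```

```text
time: 20.12
eef_pos: [0.6196, -0.3562, 0.1114]
tcp_rot: [3.141, 0.0, 1.571]
contact_force: [0.3, 1.0, -4.4]
grip_width: 0.0536
grip_force: 20.0
time: 20.37
eef_pos: [0.6196, -0.3561, 0.1101]
tcp_rot: [3.142, 0.0, 1.571]
contact_force: [-0.1, 0.0, -4.8]
grip_width: 0.0534
grip_force: 20.0
```

```bash
python3 -m pendant '{"increments": [[1,[0,0,0.0005],0],[1,[0,0,0.001],0],[1,[0,0,0.001],0]]}'
python3 -m pendant '{"increments": [[1,[0,0,0.0005],0],[1,[0,0,0.0005],0]]}'
```

```text
time: 20.62
eef_pos: [0.6197, -0.356, 0.109]
tcp_rot: [3.142, -0.0, 1.571]
contact_force: [-0.6, 0.2, -4.1]
grip_width: 0.0536
grip_force: 20.0
time: 20.78
eef_pos: [0.6197, -0.356, 0.109]
tcp_rot: [3.141, 0.0, 1.571]
contact_force: [0.2, 0.2, -1.1]
grip_width: 0.0538
grip_force: 20.0
```

```bash
python3 -m pendant '{"increments": [[0,[0,0,0],0],[0,[0,0,0],0],[0,[0,0,0],0],[0,[0,0,0],0],[0,[0,0,0],0],[0,[0,0,0],0],[0,[0,0,-0.03],0],[0,[0,0,-0.07],0],[0,[0,0,-0.11],0],[0,[0.03,-0.003,-0.12],0]]}'
python3 -m pendant '{"increments": [[0,[0.04,-0.004,0],0],[0,[0.08,-0.008,0],0],[0,[0.12,-0.012,0],0],[0,[0.16,-0.016,0],0],[0,[0.2,-0.02,0],0],[0,[0.24,-0.024,0],0],[0,[0.28,-0.027,0],0],[0,[0.32,-0.029,0],0],[0,[0.352,-0.031,0],0],[0,[0.352,-0.031,0.03],0]]}'
python3 -m pendant '{"increments": [[0,[0,0,0],0],[0,[0,0,0],0]]}'
python3 - <<'E'
from h import *
p,W=wristcloud();s=read_state();slices(p,W);print(s['eef_pos'],s['tcp_rot'])
E
```

```text
time: 21.62
eef_pos: [0.6184, -0.3331, 0.2345]
tcp_rot: [3.135, 0.006, 1.564]
contact_force: [0.6, -0.4, -0.1]
grip_width: 0.0927
grip_force: 0.0
time: 22.45
eef_pos: [0.5881, 0.0353, 0.2037]
tcp_rot: [3.132, -0.005, 1.58]
contact_force: [2.3, 0.5, 0.6]
grip_width: 0.093
grip_force: 0.0
time: 22.62
eef_pos: [0.5846, 0.0253, 0.1978]
tcp_rot: [-3.139, 0.001, 1.571]
contact_force: [0.0, 0.0, 0.2]
grip_width: 0.093
grip_force: 0.0
cup 747 z 0.0976 enc [585.4  27.6] 30.8 rect [585.5  26.4  58.7  59.5  79.3]
[0.58537478 0.02473403 0.19867878] [-3.14028623e+00  7.66452167e-04  1.56990757e+00]
```

```bash
python3 -m pendant '{"increments": [[0,[0.002,0,0.03],0],[0,[0.002,0,0.065],0],[0,[0.002,0,0.1],0],[0,[0.002,0,0.125],0],[0,[0.002,0,0.138],0],[0,[0.002,0,0.138],0],[0,[0.002,0,0.138],0]]}'
python3 - <<'E'
from h import *
p,W=wristcloud();s=read_state();slices(p,W);print(s['eef_pos'],s['tcp_rot'])
E
python3 -m pendant '{"increments": [[1,[0,0,0],0],[1,[0,0,0],0],[1,[0,0,0],0],[1,[0,0,0],0],[1,[0,0,0],0],[1,[0,0,0],0],[1,[0,0,0],0],[1,[0,0,0],0],[1,[0,0,0],0],[1,[0,0,0],0]]}' 15
```

```text
time: 23.25
eef_pos: [0.5861, 0.0267, 0.061]
tcp_rot: [-3.141, 0.0, 1.569]
contact_force: [-0.3, -0.1, -0.3]
grip_width: 0.0929
grip_force: 0.0
cyl 146 z 0.1801 enc [798.3 -79.5] 5.7 rect [797.8 -78.4  11.3   8.7  24.5]
cup 2518 z 0.0974 enc [585.3  27.3] 30.9 rect [585.5  28.5  58.8  60.6  88.8]
[0.58660402 0.02699327 0.06181283] [3.14023578e+00 2.18569156e-04 1.56927056e+00]
time: 24.13
eef_pos: [0.5851, 0.0279, 0.0605]
tcp_rot: [-3.141, 0.0, 1.571]
contact_force: [-1.7, 0.2, 0.6]
grip_width: 0.0312
grip_force: 0.5
```

Run:
```python
from h import *
p,W=wristcloud();cv2.imwrite("pics/w3.png",p[:,:,::-1]);slices(p,W);s=read_state();print(s['grip_width'],s['grip_force'],s['contact_force'])
```

```text
cyl 137 z 0.1789 enc [798.  -79.3] 6.0 rect [797.3 -78.6  11.5   9.7  34.4]
cup 2140 z 0.0993 enc [600.   28.3] 30.8 rect [597.5  31.2  60.9  54.1  36.4]
0.02733714478948872 0.5229879413309391 [-0.75646198 -0.66426292 -0.30035436]
```

View pics/w3.png

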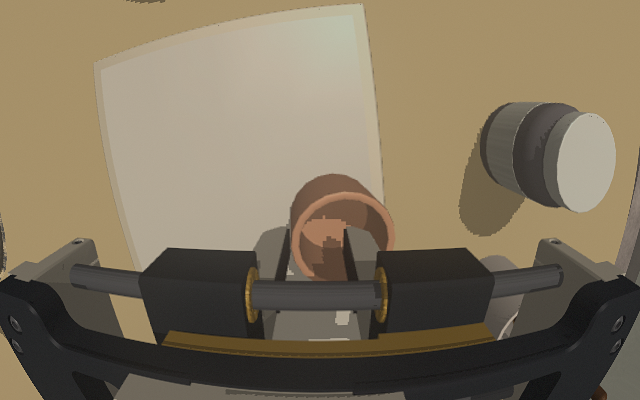

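The wrist view shows the cup shifted about 15 mm toward +x, at (340,235), with the right finger seemingly inside it. I'll check that in the fixed views before moving.

Run:
```python
from h import *
a=snapshot("scene")[0][100:250,220:420,::-1];b=snapshot("side")[0][130:280,230:430,::-1]
cv2.imwrite("pics/c4.png",np.hstack([cv2.resize(a,None,fx=2,fy=2,interpolation=2),cv2.resize(b,None,fx=2,fy=2,interpolation=2)]))
w=cv2.imread("pics/w3.png")[150:330,230:450];cv2.imwrite("pics/c4w.png",cv2.resize(w,None,fx=3,fy=3,interpolation=2))
```

```text
(no output)
```

View pics/c4.png

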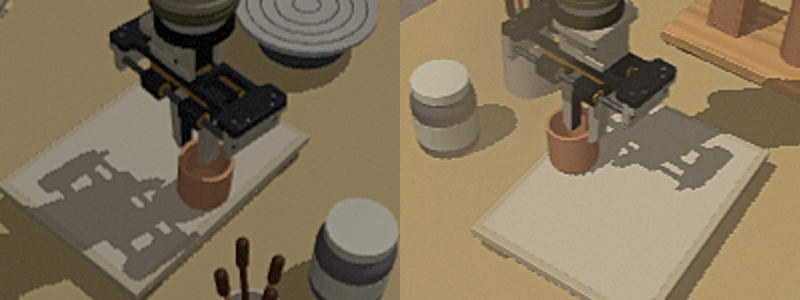

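View pics/c4w.png

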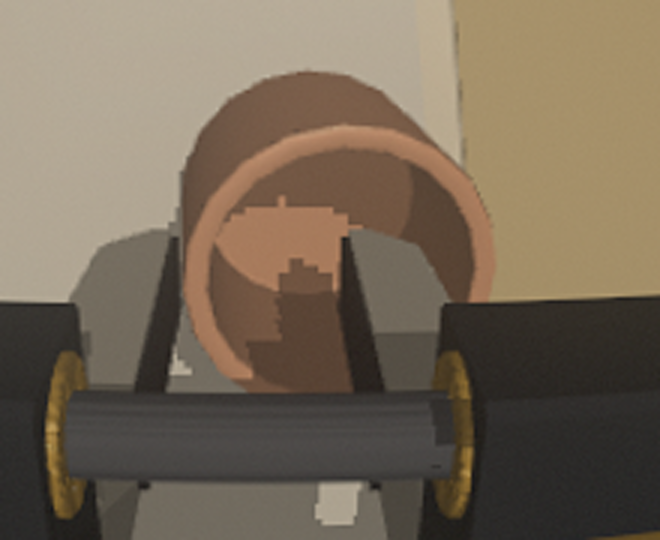

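The cup stands upright, with the +x finger inside it and the −x finger outside. I'll back out by loosening slightly and lifting straight up before trying again.

```bash
python3 -m pendant '{"increments": [[0.62,[0,0,0],0],[0.62,[0,0,0],0],[0.62,[0,0,0],0]]}'
python3 -m pendant '{"increments": [[0.62,[0,0.001,-0.01],0],[0.62,[0,0.001,-0.025],0],[0.62,[0,0.001,-0.045],0],[0.62,[0,0.001,-0.065],0],[0,[0,0.001,-0.09],0],[0,[0,0.001,-0.09],0],[0,[0,0.001,-0.09],0],[0,[0,0.001,-0.09],0],[0,[0,0.001,-0.09],0],[0,[0,0.001,-0.09],0]]}'
python3 - <<'E'
from h import *
p,W=wristcloud();s=read_state();slices(p,W);print(s['eef_pos'],s['tcp_rot'])
E
```

```text
time: 24.53
eef_pos: [0.5858, 0.028, 0.0605]
tcp_rot: [3.141, -0.0, 1.571]
contact_force: [0.3, 0.3, -0.3]
grip_width: 0.0331
grip_force: 0.0
time: 25.37
eef_pos: [0.586, 0.0279, 0.1498]
tcp_rot: [-3.14, 0.0, 1.571]
contact_force: [1.0, 0.7, -0.5]
grip_width: 0.0705
grip_force: 0.0
cup 1115 z 0.0976 enc [602.3  28. ] 30.8 rect [602.4  27.3  59.4  59.9  83.5]
[0.58604264 0.02788615 0.14977437] [-3.14002799e+00  7.47508258e-05  1.57112349e+00]
```

```bash
python3 -m pendant '{"increments": [[0,[0,0.016,0],0],[0,[0,0.016,0],0],[0,[0,0.016,0],0],[0,[0,0.016,0],0],[0,[0,0.016,0.03],0],[0,[0,0.016,0.06],0],[0,[0,0.016,0.085],0],[0,[0,0.016,0.098],0],[0,[0,0.016,0.098],0],[0,[0,0.016,0.098],0]]}'
python3 -m pendant '{"increments": [[0.2,[0,0,0],0],[0.2,[0,0,0],0],[0.2,[0,0,0],0],[0.2,[0,0,0],0]]}'
python3 - <<'E'
from h import *
p,W=wristcloud();s=read_state();slices(p,W);print(s['eef_pos'],s['tcp_rot']);cv2.imwrite("pics/w5.png",cv2.resize(p[150:330,200:450,::-1],None,fx=3,fy=3))
E
```

```text
time: 26.25
eef_pos: [0.6017, 0.0281, 0.0522]
tcp_rot: [-3.14, 0.0, 1.571]
contact_force: [-0.1, 0.3, 1.2]
grip_width: 0.0926
grip_force: 0.0
time: 26.58
eef_pos: [0.603, 0.0279, 0.0536]
tcp_rot: [3.14, -0.0, 1.571]
contact_force: [-0.0, 0.5, 0.4]
grip_width: 0.0754
grip_force: 0.0
cup 2367 z 0.0975 enc [602.3  28. ] 30.7 rect [602.3  30.5  60.7  55.9   2.1]
[0.60291579 0.02784165 0.05336716] [3.14042345e+00 1.72176559e-05 1.57075414e+00]
```

View pics/w5.png

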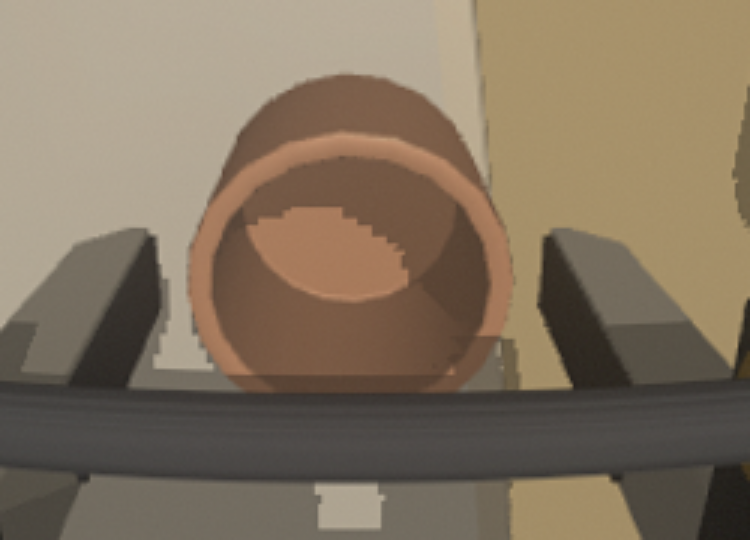

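The fingers are now on either side of the cup and it is centred. I'll close in steps.

```bash
python3 -m pendant '{"increments": [[0.34,[0,0,0],0],[0.34,[0,0,0],0],[0.34,[0,0,0],0],[0.34,[0,0,0],0]]}' 20
python3 -m pendant '{"increments": [[0.5,[0,0,0],0],[0.5,[0,0,0],0],[0.5,[0,0,0],0]]}'
```

```text
time: 26.97
eef_pos: [0.6027, 0.0279, 0.0528]
tcp_rot: [3.141, -0.0, 1.571]
contact_force: [0.6, -0.5, 1.8]
grip_width: 0.0617
grip_force: 17.4
time: 27.22
eef_pos: [0.6027, 0.0279, 0.0528]
tcp_rot: [3.141, 0.0, 1.571]
contact_force: [0.3, -0.5, 4.0]
grip_width: 0.0623
grip_force: 20.0
```

```bash
python3 -m pendant '{"increments": [[0.6,[0,0,-0.005],0],[0.6,[0,0,-0.025],0],[0.6,[0,0,-0.06],0],[0.6,[0,0,-0.09],0],[0.6,[0.02,-0.009,-0.12],0],[0.6,[0.05,-0.023,-0.13],0],[0.6,[0.08,-0.036,-0.13],0],[0.6,[0.115,-0.052,-0.13],0],[0.6,[0.15,-0.068,-0.13],0],[0.6,[0.17,-0.077,-0.13],0]]}'
python3 -m pendant '{"increments": [[0.6,[0.03,-0.014,0],0],[0.6,[0.06,-0.028,0],0],[0.6,[0.09,-0.042,0],0],[0.6,[0.12,-0.055,0],0],[0.6,[0.14,-0.064,0],0],[0.6,[0.15,-0.069,0],0],[0.6,[0.15,-0.069,0],0],[0.6,[0.15,-0.069,0],0],[0.6,[0.15,-0.069,0],0]]}'
python3 - <<'E'
from h import *
p,W=wristcloud();s=read_state();print(s['eef_pos'],s['tcp_rot']);cv2.imwrite("pics/w6.png",p[:,:,::-1])
m=(abs(W[...,2]-.062)<.006)&(np.hypot(W[...,0]-.457,W[...,1]-.348)<.13);X=W[m][:,:2]
print(m.sum(),cv2.minEnclosingCircle((X*1e3).astype(np.float32)),X.min(0),X.max(0))
# radial edge points
for n in("scene","side"):
    p,d=snapshot(n);W=cloud(n,p,d);m=((abs(W[...,2]-.062)<.004)&(np.hypot(W[...,0]-.457,W[...,1]-.348)<.13)).astype(np.uint8)
    X=W[m>0][:,:2]; a=np.arctan2(X[:,1]-.348,X[:,0]-.457);r=np.hypot(X[:,0]-.457,X[:,1]-.348)
    E=[X[b][r[b].argmax()] for b in ((abs(a-t)<.03) for t in np.arange(-3,3,.06)) if b.any()]
    E=np.array(E);E=E[np.hypot(E[:,0]-.457,E[:,1]-.348)>.08];print(n,len(E),circ(E,.1))
E
```

```text
time: 28.05
eef_pos: [0.5229, 0.2019, 0.1831]
tcp_rot: [-3.141, -0.002, 1.575]
contact_force: [-0.3, 0.8, -1.2]
grip_width: 0.0622
grip_force: 20.0
time: 28.8
eef_pos: [0.4573, 0.3458, 0.1823]
tcp_rot: [-3.142, 0.002, 1.569]
contact_force: [0.5, -0.6, -2.0]
grip_width: 0.0622
grip_force: 20.0
[0.45748223 0.34577102 0.18238776] [-3.14157366e+00  1.36554740e-03  1.56844343e+00]
17779 ((456.36138916015625, 348.98321533203125), 99.95155334472656) [0.35730415 0.28943332] [0.55576251 0.4484005 ]
scene 100 (array([0.46041589, 0.34851682]), np.float64(0.0022899589926068417))
side 82 (array([0.45536159, 0.3480206 ]), np.float64(0.0018687001216374924))
```

View pics/w6.png

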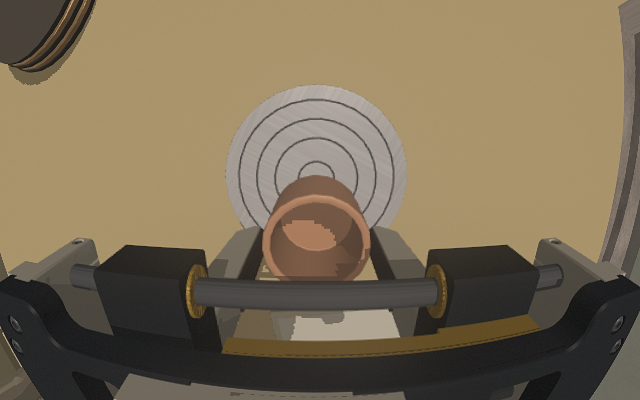

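The wrist view shows the wheel's rings centred on (315,172), with the cup held upright above. The wheel centre is about (0.4567, 0.3485). I'll lower the cup.

```bash
python3 -m pendant '{"increments": [[0.6,[0.0027,-0.0005,0.02],0],[0.6,[0.0027,-0.0005,0.05],0],[0.6,[0.0027,-0.0005,0.08],0],[0.6,[0.0027,-0.0005,0.095],0],[0.6,[0.0027,-0.0005,0.1],0],[0.6,[0.0027,-0.0005,0.102],0],[0.6,[0.0027,-0.0005,0.104],0],[0.6,[0.0027,-0.0005,0.105],0],[0.6,[0.0027,-0.0005,0.105],0]]}'
python3 -m pendant '{"increments": [[0.6,[0,0,0.001],0],[0.6,[0,0,0.002],0],[0.6,[0,0,0.002],0]]}'
```

```text
time: 29.7
eef_pos: [0.4566, 0.3509, 0.0785]
tcp_rot: [3.14, -0.001, 1.571]
contact_force: [0.9, -0.3, 0.1]
grip_width: 0.0621
grip_force: 20.0
time: 29.95
eef_pos: [0.4561, 0.3506, 0.0759]
tcp_rot: [3.141, -0.0, 1.571]
contact_force: [-0.2, -0.6, -1.1]
grip_width: 0.0621
grip_force: 20.0
```

```bash
python3 -m pendant '{"increments": [[0.6,[-0.002,0.0005,0],0],[0.6,[-0.002,0.0005,0],0],[0.6,[-0.002,0.0005,0.0005],0],[0.6,[-0.002,0.0005,0.001],0],[0.6,[-0.002,0.0005,0.0015],0],[0.6,[-0.002,0.0005,0.0015],0]]}'
```

```text
time: 30.45
eef_pos: [0.4566, 0.3485, 0.0747]
tcp_rot: [3.141, 0.0, 1.571]
contact_force: [-1.7, -1.5, 7.4]
grip_width: 0.0621
grip_force: 20.0
```

```bash
python3 -m pendant '{"increments": [[0,[0,0,-0.0005],0],[0,[0,0,-0.0005],0],[0,[0,0,-0.0005],0],[0,[0,0,-0.0005],0],[0,[0,0,-0.0005],0],[0,[0,0,-0.02],0],[0,[0,0,-0.05],0],[0,[0,0,-0.09],0],[0,[0,0,-0.13],0],[0,[-0.02,0.005,-0.15],0]]}'
python3 - <<'E'
from h import *
p,W=wristcloud();m=clay(p)&(abs(W[...,2]-.12)<.006);X=W[m];print(cv2.minEnclosingCircle((X[:,:2]*1e3).astype(np.float32)),np.median(X[:,2]),m.sum())
E
python3 -m pendant '{"increments": [[0,[-0.04,0.008,0],0],[0,[-0.08,0.017,0],0],[0,[-0.12,0.026,0],0],[0,[-0.16,0.035,0],0],[0,[-0.2,0.044,0],0],[0,[-0.24,0.053,0],0],[0,[-0.28,0.062,0],0],[0,[-0.32,0.071,0],0],[0,[-0.36,0.08,0],0],[0,[-0.4,0.089,0],0]]}'
python3 -m pendant '{"increments": [[0,[-0.04,0.01,0],0],[0,[-0.08,0.02,0],0],[0,[-0.12,0.03,0],0],[0,[-0.16,0.04,0],0],[0,[-0.2,0.05,0],0],[0,[-0.24,0.06,0],0],[0,[-0.27,0.067,0],0],[0,[-0.27,0.067,0],0],[0,[-0.27,0.067,0],0]]}'
python3 - <<'E'
from h import *
p,W=wristcloud();s=read_state();print(s['eef_pos'],s['tcp_rot'])
W[...,2]+=.016;slices(p,W);cv2.imwrite("pics/w7.png",p[:,:,::-1])
E
```

```text
time: 31.28
eef_pos: [0.461, 0.3335, 0.2287]
tcp_rot: [3.138, -0.006, 1.576]
contact_force: [1.7, 0.2, 0.2]
grip_width: 0.0926
grip_force: 0.0
((456.0474548339844, 348.3509826660156), 30.740140914916992) 0.11959225576233061 737
time: 32.17
eef_pos: [0.5504, -0.0737, 0.2239]
tcp_rot: [-3.141, 0.0, 1.571]
contact_force: [0.7, 0.7, -0.7]
grip_width: 0.0931
grip_force: 0.0
time: 32.92
eef_pos: [0.6167, -0.3436, 0.2226]
tcp_rot: [-3.14, -0.0, 1.567]
contact_force: [-0.7, 1.2, -1.1]
grip_width: 0.0929
grip_force: 0.0
[ 0.61710715 -0.34133865  0.22307094] [-3.14041098e+00 -1.05022819e-03  1.56998868e+00]
bottle 396 z 0.1937 enc [ 381.1 -371. ] 18.0 rect [ 381.2 -370.    34.3   32.1   15.5]
cyl 981 z 0.1792 enc [ 502.1 -356.4] 30.3 rect [ 501.3 -355.    60.    55.8   30. ]
cyl 208 z 0.1798 enc [ 384.8 -368.8] 16.1 rect [ 391.1 -366.3   13.7   32.1   22. ]
cyl 126 z 0.1804 enc [ 376.7 -372.1] 11.2 rect [ 372.1 -374.1   10.    22.5   23.5]
square 270 z 0.1703 enc [ 509.6 -350.6] 28.1 rect [ 517.6 -344.3   20.4   56.3   38.5]
square 1498 z 0.1695 enc [ 619.3 -355.1] 37.6 rect [ 619.6 -355.1   54.3   54.2   90. ]
square 342 z 0.1701 enc [ 500.4 -357.9] 24.9 rect [ 491.4 -364.6   25.4   49.8   36.7]
square 198 z 0.1701 enc [ 384.1 -368.4] 16.1 rect [ 390.1 -365.2   13.7   32.2   28.3]
cup 126 z 0.0982 enc [ 514.7 -348.3] 25.8 rect [ 521.2 -344.    15.9   51.5   33.5]
cup 235 z 0.098 enc [ 389.  -367.1] 29.9 rect [ 398.3 -362.7   24.1   59.7   25.3]
cup 164 z 0.0962 enc [ 620.4 -364.8] 24.3 rect [ 620.4 -364.4   26.4   41.8   89. ]
cup 127 z 0.0987 enc [ 488.6 -366.3] 18.3 rect [ 484.7 -368.8    9.2   36.5   33.9]
```

View pics/w7.png

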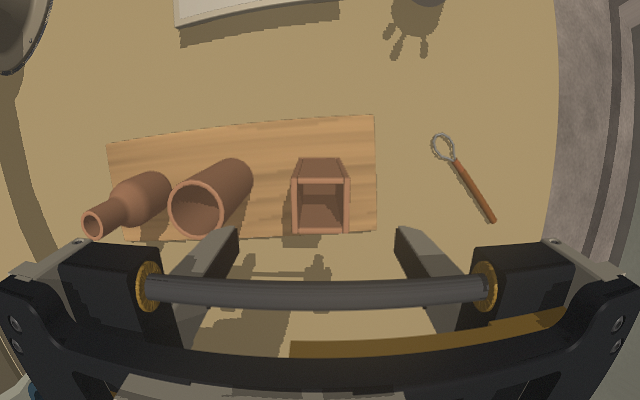

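The cup is centred on the wheel: (0.456, 0.3484) against (0.4567, 0.3485). The three pots stand upright on the board. The square goes back first.

```bash
python3 -m pendant '{"increments": [[0,[-0.012,0.002,0],0],[0,[-0.012,0.002,0],0],[0,[-0.012,0.002,0.03],0],[0,[-0.012,0.002,0.05],0],[0,[-0.012,0.002,0.05],0],[0,[-0.012,0.002,0.05],0]]}'
```

```text
time: 33.47
eef_pos: [0.6193, -0.3526, 0.1737]
tcp_rot: [-3.14, -0.001, 1.572]
contact_force: [0.5, -0.2, -0.4]
grip_width: 0.0929
grip_force: 0.0
```

```bash
python3 -m pendant '{"increments": [[0,[-0.0034,0.0004,0.02],0],[0,[-0.0034,0.0004,0.045],0],[0,[-0.0034,0.0004,0.06],0],[0,[-0.0034,0.0004,0.065],0],[0,[-0.0034,0.0004,0.065],0],[0,[-0.0034,0.0004,0.065],0],[0,[-0.0034,0.0004,0.065],0]]}'
python3 -m pendant '{"increments": [[0.8,[0,0,0],0],[0.8,[0,0,0],0],[0.8,[0,0,0],0],[0.8,[0,0,0],0],[0.8,[0,0,0],0],[0.8,[0,0,0],0],[0.8,[0,0,0],0],[0.8,[0,0,0],0],[0.8,[0,0,0],0]]}' 20
```

```text
time: 34.05
eef_pos: [0.6211, -0.357, 0.111]
tcp_rot: [3.139, 0.001, 1.571]
contact_force: [0.2, -0.6, 0.3]
grip_width: 0.0931
grip_force: 0.0
time: 34.8
eef_pos: [0.6201, -0.3568, 0.1091]
tcp_rot: [3.142, -0.0, 1.571]
contact_force: [0.5, -0.2, -0.2]
grip_width: 0.0538
grip_force: 20.0
```

```bash
python3 -m pendant '{"increments": [[0.8,[0,0,-0.005],0],[0.8,[0,0,-0.02],0],[0.8,[0,0,-0.05],0],[0.8,[0,0,-0.085],0],[0.8,[0,0,-0.11],0],[0.8,[0.02,-0.003,-0.12],0],[0.8,[0.055,-0.008,-0.12],0],[0.8,[0.09,-0.013,-0.12],0],[0.8,[0.125,-0.018,-0.12],0],[0.8,[0.16,-0.023,-0.12],0]]}'
python3 -m pendant '{"increments": [[0.8,[0.035,-0.005,0],0],[0.8,[0.07,-0.01,0],0],[0.8,[0.105,-0.015,0],0],[0.8,[0.14,-0.02,0],0],[0.8,[0.175,-0.025,0],0],[0.8,[0.21,-0.03,0],0],[0.8,[0.245,-0.035,0],0],[0.8,[0.275,-0.039,0],0],[0.8,[0.2963,-0.0423,0],0],[0.8,[0.2963,-0.0423,0],0]]}'
python3 -m pendant '{"increments": [[0.8,[0,0,0],-4],[0.8,[0,0,0],-8],[0.8,[0,0,0],-8],[0.8,[0,0,0.02],-8],[0.8,[0,0,0.04],-8],[0.8,[0,0,0.06],-8],[0.8,[0,0,0.08],-8],[0.8,[0,0,0.09],-8],[0.8,[0,0,0.09],-8],[0.8,[0,0,0.09],-8]]}'
```

```text
time: 35.63
eef_pos: [0.5957, -0.1951, 0.2287]
tcp_rot: [-3.14, -0.0, 1.571]
contact_force: [1.1, 0.3, -4.9]
grip_width: 0.0533
grip_force: 20.0
time: 36.47
eef_pos: [0.5529, 0.1056, 0.2293]
tcp_rot: [-3.141, -0.003, 1.578]
contact_force: [0.1, 1.3, -3.9]
grip_width: 0.0536
grip_force: 20.0
time: 37.3
eef_pos: [0.5545, 0.0994, 0.1391]
tcp_rot: [-3.141, 0.0, 1.709]
contact_force: [0.5, 0.3, -4.7]
grip_width: 0.0539
grip_force: 20.0
```

```bash
python3 -m pendant '{"increments": [[0.8,[0,0,0.005],0],[0.8,[0,0,0.009],0],[0.8,[0,0,0.011],0],[0.8,[0,0,0.012],0],[0.8,[0,0,0.013],0],[0.8,[0,0,0.013],0]]}'
python3 -m pendant '{"increments": [[0.8,[0,0,0.0005],0],[0.8,[0,0,0.001],0],[0.8,[0,0,0.001],0]]}'
python3 - <<'E'
from h import *
p,W=wristcloud();slices(p,W)
E
```

```text
time: 37.8
eef_pos: [0.5546, 0.0995, 0.1261]
tcp_rot: [3.142, 0.0, 1.711]
contact_force: [0.0, -0.1, -4.8]
grip_width: 0.0537
grip_force: 20.0
time: 38.05
eef_pos: [0.5547, 0.0995, 0.1252]
tcp_rot: [3.141, 0.0, 1.711]
contact_force: [0.1, -0.1, -4.0]
grip_width: 0.0536
grip_force: 20.0
square 3323 z 0.1696 enc [553.4 102.7] 35.8 rect [553.9 102.3  54.5  51.3   7.9]
cup 143 z 0.0962 enc [550.  126.9] 19.9 rect [550.  127.1  39.8   1.2   8. ]
cup 305 z 0.0983 enc [556.5  80.9] 21.1 rect [556.5  80.9  41.7   6.    7.7]
```

```bash
python3 -m pendant '{"increments": [[0.8,[-0.0013,0.0002,0],0],[0.8,[-0.0013,0.0002,0.0005],0],[0.8,[-0.0013,0.0002,0.001],0],[0.8,[-0.0013,0.0002,0.001],0]]}'
```

```text
time: 38.43
eef_pos: [0.5553, 0.0981, 0.125]
tcp_rot: [3.141, 0.001, 1.71]
contact_force: [-1.9, -1.6, 7.0]
grip_width: 0.0538
grip_force: 20.0
```

```bash
python3 -m pendant '{"increments": [[0,[0,0,-0.0005],0],[0,[0,0,-0.0005],0],[0,[0,0,-0.0005],0],[0,[0,0,-0.0005],0],[0,[0,0,-0.0005],0],[0,[0,0,-0.0005],0],[0,[0,0,-0.03],0],[0,[0,0,-0.07],0],[0,[0,0,-0.1],4],[0,[0,0,-0.1],8]]}'
python3 -m pendant '{"increments": [[0,[0,0,0],0]]}'
python3 - <<'E'
from h import *
p,W=wristcloud();slices(p,W);s=read_state();print(s['eef_pos'],s['tcp_rot'])
E
python3 -m pendant '{"increments": [[0,[-0.04,-0.005,0],0],[0,[-0.08,-0.01,0],0],[0,[-0.12,-0.015,0],0],[0,[-0.16,-0.02,0],0],[0,[-0.2,-0.025,0],0],[0,[-0.24,-0.03,0],0],[0,[-0.28,-0.035,0],0],[0,[-0.32,-0.04,0],0],[0,[-0.36,-0.045,0],0],[0,[-0.4,-0.05,0],0]]}'
python3 -m pendant '{"increments": [[0,[-0.04,-0.004,0],0],[0,[-0.061,-0.006,0],0],[0,[-0.061,-0.006,0],0],[0,[-0.061,-0.006,0],0],[0,[-0.061,-0.006,0],0]]}'
python3 - <<'E'
from h import *
p,W=wristcloud();W[...,2]+=.016;slices(p,W);s=read_state();print(s['eef_pos'],s['tcp_rot'])
E
```

```text
time: 39.27
eef_pos: [0.5578, 0.0995, 0.2298]
tcp_rot: [3.134, -0.002, 1.568]
contact_force: [1.4, -0.1, -0.1]
grip_width: 0.0934
grip_force: 0.0
time: 39.35
eef_pos: [0.556, 0.0985, 0.226]
tcp_rot: [3.138, -0.001, 1.568]
contact_force: [0.8, -0.3, 0.1]
grip_width: 0.0928
grip_force: 0.0
square 1424 z 0.1696 enc [554.   99.7] 36.8 rect [554.1 100.   53.3  53.9   7.8]
[0.55509071 0.09819452 0.22455948] [3.14044872e+00 2.48922732e-04 1.57195681e+00]
time: 40.23
eef_pos: [0.5037, -0.3034, 0.2226]
tcp_rot: [-3.139, -0.001, 1.574]
contact_force: [1.6, 0.2, -0.5]
grip_width: 0.0926
grip_force: 0.0
time: 40.65
eef_pos: [0.4988, -0.3614, 0.2229]
tcp_rot: [-3.14, -0.002, 1.573]
contact_force: [0.1, 0.5, -0.7]
grip_width: 0.0926
grip_force: 0.0
bottle 593 z 0.1942 enc [ 381.  -369.8] 17.2 rect [ 381.3 -370.    33.    32.7   81.1]
cyl 1176 z 0.1795 enc [ 501.8 -356.4] 30.0 rect [ 501.9 -356.5   58.9   58.9   89.3]
cyl 178 z 0.1804 enc [ 384.  -368.4] 16.4 rect [ 389.6 -365.1   13.7   32.8   30.2]
cyl 147 z 0.1803 enc [ 378.1 -372.3] 11.8 rect [ 374.1 -374.9   10.4   23.5   33.8]
square 78 z 0.168 enc [ 497.7 -335.6] 20.8 rect [ 496.9 -331.4   41.7    8.7   10.4]
square 168 z 0.1695 enc [ 385.4 -367.2] 16.1 rect [ 389.9 -364.2   12.2   32.2   33.7]
square 246 z 0.1704 enc [ 501.3 -360.5] 24.8 rect [ 500.5 -370.6   22.9   49.4   85.6]
square 117 z 0.1701 enc [ 376.3 -373.9] 10.8 rect [ 373.4 -376.2    7.5   21.6   38.9]
cup 141 z 0.098 enc [ 393.7 -360.6] 26.3 rect [ 399.4 -356.2   14.5   52.6   37.4]
cup 141 z 0.0985 enc [ 501.7 -358. ] 24.9 rect [ 501.8 -369.5   49.7   25.1    0.6]
[ 0.49917608 -0.36093536  0.22328385] [-3.14048741e+00 -1.51202048e-03  1.57397015e+00]
```

```bash
python3 -m pendant '{"increments": [[0,[0.005,0.0025,0],0],[0,[0.005,0.0025,0.02],0],[0,[0.005,0.0025,0.03],0],[0,[0.005,0.0025,0.03],0],[0,[0.005,0.0025,0.03],0]]}'
python3 - <<'E'
from h import *
p,W=wristcloud();W[...,2]+=.016;slices(p[:,200:],W[:,200:]);s=read_state();print(s['eef_pos'],s['tcp_rot'])
E
```

```text
time: 41.12
eef_pos: [0.5015, -0.3568, 0.1937]
tcp_rot: [-3.14, -0.001, 1.572]
contact_force: [-0.3, 0.1, -0.0]
grip_width: 0.0931
grip_force: 0.0
cyl 1456 z 0.1795 enc [ 501.8 -356.4] 30.0 rect [ 501.7 -356.4   59.5   58.8    9. ]
square 147 z 0.1699 enc [ 501.4 -340.2] 24.7 rect [ 501.3 -333.2   49.4   14.1    1.2]
square 363 z 0.1701 enc [ 501.9 -357.6] 25.4 rect [ 500.9 -368.    28.7   50.5   84.6]
cup 78 z 0.0979 enc [ 501.2 -338.9] 24.3 rect [ 500.9 -332.7   48.7   12.5    2.4]
cup 185 z 0.0983 enc [ 390.4 -364.6] 28.1 rect [ 398.8 -359.7   19.4   56.1   30.3]
cup 169 z 0.0978 enc [ 502.6 -363.1] 23.7 rect [ 503.4 -372.6   47.4   19.2    5. ]
[ 0.50187314 -0.35722654  0.19432971] [-3.14136246e+00 -1.90686329e-04  1.57192181e+00]
```

```bash
python3 -m pendant '{"increments": [[0,[0.0005,0,0.03],0],[0,[0.0005,0,0.055],0],[0,[0.0005,0,0.068],0],[0,[0.0005,0,0.0725],0],[0,[0.0005,0,0.0725],0],[0,[0.0005,0,0.0725],0],[0,[0.0005,0,0.0725],0]]}'
python3 -m pendant '{"increments": [[0.8,[0,0,0],0],[0.8,[0,0,0],0],[0.8,[0,0,0],0],[0.8,[0,0,0],0],[0.8,[0,0,0],0],[0.8,[0,0,0],0],[0.8,[0,0,0],0],[0.8,[0,0,0],0],[0.8,[0,0,0],0]]}' 20
```

```text
time: 41.75
eef_pos: [0.5024, -0.3577, 0.123]
tcp_rot: [3.14, 0.001, 1.571]
contact_force: [0.1, 0.4, -0.4]
grip_width: 0.0931
grip_force: 0.0
time: 42.5
eef_pos: [0.5018, -0.3573, 0.1217]
tcp_rot: [3.141, 0.0, 1.571]
contact_force: [0.6, -0.1, 1.3]
grip_width: 0.058
grip_force: 20.0
```

```bash
python3 -m pendant '{"increments": [[0.8,[0,0,-0.005],0],[0.8,[0,0,-0.025],0],[0.8,[0,0,-0.06],0],[0.8,[0,0,-0.09],0],[0.8,[0.02,0.0045,-0.1],0],[0.8,[0.055,0.0125,-0.1],0],[0.8,[0.09,0.0205,-0.1],0],[0.8,[0.125,0.0285,-0.1],0],[0.8,[0.16,0.0365,-0.1],0],[0.8,[0.195,0.0445,-0.1],0]]}'
python3 -m pendant '{"increments": [[0.8,[0.035,0.008,0],0],[0.8,[0.065,0.015,0],0],[0.8,[0.09,0.021,0],0],[0.8,[0.1097,0.0251,0],0],[0.8,[0.1097,0.0251,0],0],[0.8,[0.1097,0.0251,0.02],0],[0.8,[0.1097,0.0251,0.045],0],[0.8,[0.1097,0.0251,0.065],0],[0.8,[0.1097,0.0251,0.075],0],[0.8,[0.1097,0.0251,0.075],0]]}'
python3 -m pendant '{"increments": [[0.8,[0,0,0.002],0],[0.8,[0,0,0.004],0],[0.8,[0,0,0.006],0],[0.8,[0,0,0.006],0],[0.8,[0,0,0.006],0]]}'
python3 - <<'E'
from h import *
p,W=wristcloud();slices(p[:,200:],W[:,200:])
E
```

```text
time: 43.33
eef_pos: [0.5454, -0.1606, 0.2215]
tcp_rot: [-3.14, -0.0, 1.571]
contact_force: [-0.2, -0.3, -3.6]
grip_width: 0.0577
grip_force: 20.0
time: 44.17
eef_pos: [0.5693, -0.053, 0.1444]
tcp_rot: [-3.137, -0.0, 1.571]
contact_force: [-0.8, -0.9, -3.5]
grip_width: 0.0585
grip_force: 20.0
time: 44.58
eef_pos: [0.5714, -0.0526, 0.1412]
tcp_rot: [3.141, 0.0, 1.571]
contact_force: [-0.6, 0.7, -4.1]
grip_width: 0.0581
grip_force: 20.0
cyl 2763 z 0.1825 enc [570.3 -51.7] 29.9 rect [570.4 -49.9  58.4  55.8   3. ]
cyl 61 z 0.1813 enc [798.9 -78.3] 4.7 rect [799.3 -77.3   4.1   9.2  66.1]
square 1046 z 0.1697 enc [556.3  82.3] 27.7 rect [556.6  81.3  53.3  19.6   5.3]
square 243 z 0.1703 enc [577.4 -29.7] 18.2 rect [578.2 -26.7   6.7  36.5  73.8]
square 789 z 0.1702 enc [570.4 -54.3] 25.0 rect [569.4 -64.7  27.1  50.   84.8]
cup 173 z 0.0983 enc [568.9 -72. ] 17.7 rect [568.6 -75.7   8.2  35.4  85.5]
```

```bash
python3 -m pendant '{"increments": [[0.8,[0,0.0007,0.001],0],[0.8,[0,0.0007,0.002],0],[0.8,[0,0.0007,0.003],0],[0.8,[0,0.0007,0.003],0]]}'
python3 -m pendant '{"increments": [[0.8,[0,0,0.0005],0],[0.8,[0,0,0.0005],0],[0.8,[0,0,0.0005],0]]}'
```

```text
time: 44.97
eef_pos: [0.5722, -0.0529, 0.1382]
tcp_rot: [3.141, 0.001, 1.571]
contact_force: [-0.9, -1.6, 3.5]
grip_width: 0.058
grip_force: 20.0
time: 45.22
eef_pos: [0.5722, -0.0531, 0.1381]
tcp_rot: [3.141, 0.001, 1.571]
contact_force: [-2.6, -1.5, 8.9]
grip_width: 0.0582
grip_force: 20.0
```

```bash
python3 -m pendant '{"increments": [[0.8,[0,0,-0.0007],0],[0.8,[0,0,-0.0007],0],[0.3,[0,0,-0.0007],0],[0.1,[0,0,-0.0007],0],[0,[0,0,-0.0007],0],[0,[0,0,-0.0007],0],[0,[0,0,-0.0007],0],[0,[0,0,-0.0007],0],[0,[0,0,-0.0007],0]]}'
python3 - <<'E'
from h import *
p,W=wristcloud();slices(p[:,200:],W[:,200:])
E
```

```text
time: 45.97
eef_pos: [0.5718, -0.0525, 0.1377]
tcp_rot: [-3.141, -0.0, 1.571]
contact_force: [-0.5, 0.7, 0.3]
grip_width: 0.0927
grip_force: 0.0
cyl 2156 z 0.1795 enc [571.8 -55. ] 30.0 rect [572.1 -52.3  53.9  58.3  88.4]
square 1048 z 0.1696 enc [556.4  81. ] 27.5 rect [556.8  80.9  53.3  18.2   7.3]
square 355 z 0.1701 enc [574.3 -35.5] 21.9 rect [574.9 -30.5   9.9  43.8  83.1]
square 767 z 0.17 enc [571.3 -59.4] 25.0 rect [570.1 -69.   23.8  49.9  82.9]
cup 105 z 0.099 enc [579.6 -31.9] 16.6 rect [580.4 -29.4   5.8  33.3  72.2]
cup 197 z 0.0981 enc [572.5 -71.9] 18.8 rect [572.7 -76.5  37.5   9.2   2.1]
```

```bash
python3 -m pendant '{"increments": [[0,[0,0,-0.02],0],[0,[0,0,-0.05],0],[0,[0,0,-0.08],0],[0,[0,0,-0.085],0],[0,[0,0,-0.085],0]]}'
python3 - <<'E'
from h import *
p,W=wristcloud();slices(p[:,200:],W[:,200:])
s=read_state();print(s['eef_pos'],s['tcp_rot'])
E
```

```text
time: 46.43
eef_pos: [0.5731, -0.0525, 0.2249]
tcp_rot: [3.138, 0.0, 1.571]
contact_force: [-0.5, -0.7, 0.6]
grip_width: 0.093
grip_force: 0.0
cyl 1146 z 0.1795 enc [572.2 -55. ] 29.7 rect [571.9 -55.7  57.7  57.8  79.2]
square 932 z 0.1696 enc [553.9  98.1] 36.5 rect [554.4  97.9  53.1  51.6   7.8]
square 71 z 0.1692 enc [575.2 -29.2] 13.7 rect [575.4 -27.3   3.8  27.4  81.9]
square 250 z 0.17 enc [569.1 -66. ] 22.4 rect [567.4 -72.9  15.   44.8  76. ]
[ 0.57205829 -0.05265471  0.22323796] [3.14011739e+00 3.60640339e-04 1.57074083e+00]
```

The cylinder stands at (0.572, −0.055), about 3 mm from its spot. I'll regrasp it and correct that.

```bash
python3 -m pendant '{"increments": [[0,[-0.0025,0,0.03],0],[0,[-0.0025,0,0.06],0],[0,[-0.0025,0,0.08],0],[0,[-0.0025,0,0.0853],0],[0,[-0.0025,0,0.0853],0],[0,[-0.0025,0,0.0853],0],[0,[-0.0025,0,0.0853],0]]}'
python3 -m pendant '{"increments": [[0.8,[0,0,0],0],[0.8,[0,0,0],0],[0.8,[0,0,0],0],[0.8,[0,0,0],0],[0.8,[0,0,0],0],[0.8,[0,0,0],0],[0.8,[0,0,0],0],[0.8,[0,0,0],0],[0.8,[0,0,0],0]]}' 20
python3 -m pendant '{"increments": [[0.8,[0,0,-0.004],0],[0.8,[0.0033,-0.0005,-0.004],0],[0.8,[0.0033,-0.0005,-0.004],0],[0.8,[0.0033,-0.0005,-0.002],0],[0.8,[0.0033,-0.0005,-0.001],0],[0.8,[0.0033,-0.0005,0],0],[0.8,[0.0033,-0.0005,0],0]]}'
python3 - <<'E'
from h import *
p,W=wristcloud();slices(p[:,200:],W[:,200:])
E
```

```text
time: 47.07
eef_pos: [0.5724, -0.0549, 0.1383]
tcp_rot: [3.141, -0.0, 1.571]
contact_force: [0.3, 0.5, 0.1]
grip_width: 0.093
grip_force: 0.0
time: 47.82
eef_pos: [0.5721, -0.055, 0.1377]
tcp_rot: [3.141, 0.0, 1.571]
contact_force: [0.0, 0.5, 2.7]
grip_width: 0.0585
grip_force: 20.0
time: 48.4
eef_pos: [0.5711, -0.0519, 0.1376]
tcp_rot: [-3.141, 0.0, 1.571]
contact_force: [-1.7, -0.5, 1.4]
grip_width: 0.0581
grip_force: 20.0
cyl 2422 z 0.1795 enc [570.  -51.7] 29.8 rect [570.2 -49.9  58.   55.9   1.8]
square 1072 z 0.1698 enc [556.3  82. ] 27.6 rect [556.6  81.6  53.1  18.8   7.4]
square 344 z 0.17 enc [573.2 -33.4] 22.6 rect [574.1 -27.9  11.   45.2  80.6]
square 864 z 0.1703 enc [570.2 -54.3] 25.0 rect [569.5 -65.1  26.1  49.9  86.4]
cup 96 z 0.0977 enc [577.8 -30.8] 19.0 rect [579.  -27.3   7.5  38.   70.6]
cup 219 z 0.0988 enc [572.  -68.3] 18.9 rect [572.3 -73.2  37.7   9.7   3.3]
```

Position is good and contact is light, so I'll release gently and check.

```bash
python3 -m pendant '{"increments": [[0.8,[0,0,0],0],[0.3,[0,0,0],0],[0.3,[0,0,0],0],[0,[0,0,0],0],[0,[0,0,0],0],[0,[0,0,0],0],[0,[0,0,0],0],[0,[0,0,-0.03],0],[0,[0,0,-0.06],0],[0,[0,0,-0.085],0]]}' 
python3 -m pendant '{"increments": [[0,[0,0,-0.01],0],[0,[0,0,-0.02],0],[0,[0,0,-0.03],0]]}'
python3 - <<'E'
from h import *
p,W=wristcloud();slices(p[:,200:],W[:,200:])
s=read_state();print(s['eef_pos'],s['tcp_rot'])
E
```

```text
time: 49.28
eef_pos: [0.5714, -0.0515, 0.2239]
tcp_rot: [-3.142, -0.0, 1.571]
contact_force: [0.9, -0.4, 0.4]
grip_width: 0.0927
grip_force: 0.0
time: 49.53
eef_pos: [0.5709, -0.0519, 0.2526]
tcp_rot: [-3.141, 0.0, 1.571]
contact_force: [0.4, 0.1, -0.2]
grip_width: 0.093
grip_force: 0.0
cyl 936 z 0.1796 enc [570.9 -52. ] 29.6 rect [571.  -52.5  57.5  58.7  75.6]
square 982 z 0.1698 enc [554.3  98.8] 36.3 rect [554.4  99.2  53.   53.5   8.4]
square 174 z 0.1705 enc [568.1 -65.4] 20.9 rect [566.9 -71.4  12.3  41.9  78.6]
[ 0.57172722 -0.05178851  0.25423444] [3.14037362e+00 2.27411088e-04 1.57082678e+00]
```

```bash
python3 -m pendant '{"increments": [[0,[-0.036,-0.0215,0],0],[0,[-0.07,-0.042,0],0],[0,[-0.106,-0.063,0],0],[0,[-0.14,-0.084,0],0],[0,[-0.175,-0.105,0],0],[0,[-0.21,-0.126,0],0],[0,[-0.245,-0.147,0],0],[0,[-0.28,-0.168,0],0],[0,[-0.318,-0.1903,0],0],[0,[-0.318,-0.1903,0.02],0]]}' 
python3 -m pendant '{"increments": [[0,[0,0,0],0],[0,[0,0,0],0],[0,[0,0,0],0]]}'
python3 - <<'E'
from h import *
p,W=wristcloud();W[...,2]+=.016;slices(p,W)
s=read_state();print(s['eef_pos'],s['tcp_rot'])
E
```

```text
time: 50.42
eef_pos: [0.3769, -0.3778, 0.2337]
tcp_rot: [3.141, 0.005, 1.561]
contact_force: [-0.3, -0.7, 0.7]
grip_width: 0.0929
grip_force: 0.0
time: 50.67
eef_pos: [0.3819, -0.3685, 0.2325]
tcp_rot: [-3.141, -0.001, 1.573]
contact_force: [0.3, -0.3, -0.1]
grip_width: 0.0929
grip_force: 0.0
bottle 629 z 0.1946 enc [ 380.3 -370.1] 17.2 rect [ 380.3 -370.1   32.9   33.2    0.8]
cyl 86 z 0.1793 enc [ 380.7 -361.6] 14.8 rect [ 380.9 -357.5    8.6   29.7   87. ]
cyl 114 z 0.1807 enc [ 380.3 -372.2] 11.9 rect [ 380.  -377.5   12.    23.8   87. ]
square 82 z 0.1705 enc [ 379.1 -363. ] 15.1 rect [ 378.5 -358.2   30.2    9.6    6.9]
square 98 z 0.1699 enc [ 380.2 -374.9] 11.4 rect [ 380.1 -379.1    8.5   22.8   88.7]
[ 0.38223914 -0.36850116  0.23282247] [ 3.14129988e+00 -4.91907120e-04  1.57345153e+00]
```

```bash
python3 -m pendant '{"increments": [[0,[-0.001,-0.001,0.03],0],[0,[-0.001,-0.001,0.06],0],[0,[-0.001,-0.001,0.085],0],[0,[-0.001,-0.001,0.0945],0],[0,[-0.001,-0.001,0.0945],0],[0,[-0.001,-0.001,0.0945],0],[0,[-0.001,-0.001,0.0945],0]]}'
python3 - <<'E'
from h import *
p,W=wristcloud();W[...,2]+=.016;slices(p,W)
s=read_state();print(s['eef_pos'],s['tcp_rot'])
E
python3 -m pendant '{"increments": [[0.5,[0,0,0],0],[0.5,[0,0,0],0],[0.5,[0,0,0],0]]}'
```

```text
time: 51.3
eef_pos: [0.3813, -0.371, 0.1395]
tcp_rot: [3.14, 0.001, 1.572]
contact_force: [0.3, 0.5, 0.3]
grip_width: 0.0927
grip_force: 0.0
bottle 1483 z 0.1944 enc [ 380.2 -370.2] 17.1 rect [ 380.3 -369.9   33.1   33.4   36. ]
cyl 285 z 0.1804 enc [ 380.4 -365.1] 15.9 rect [ 380.6 -359.2   11.9   31.7   87.8]
cyl 327 z 0.1803 enc [ 380.2 -372. ] 11.9 rect [ 380.1 -377.3   12.    23.8   88.4]
square 243 z 0.1699 enc [ 380.3 -365.3] 16.0 rect [ 380.4 -359.1   12.4   32.1   88.8]
square 283 z 0.1705 enc [ 380.2 -372.9] 11.8 rect [ 380.2 -378.    23.6   10.6    0.5]
cup 99 z 0.0982 enc [ 380.2 -351.4] 24.4 rect [ 3.801e+02 -3.453e+02  4.870e+01  1.210e+01  2.000e-01]
cup 70 z 0.1002 enc [ 380.2 -395.1] 8.4 rect [ 380.2 -396.1    2.2   16.8   89. ]
[ 0.38114092 -0.37117191  0.13958956] [3.13975747e+00 1.65671547e-03 1.57139355e+00]
time: 51.6
eef_pos: [0.3803, -0.3711, 0.1387]
tcp_rot: [3.141, 0.001, 1.571]
contact_force: [-0.4, -0.0, -0.6]
grip_width: 0.0775
grip_force: 0.0
```

```bash
python3 -m pendant '{"increments": [[0.9,[0.0008,0,0],0],[0.9,[0.0008,0,0],0],[0.9,[0.0008,0,0],0],[0.9,[0.0008,0,0],0],[0.9,[0.0008,0,0],0],[0.9,[0.0008,0,0],0],[0.9,[0.0008,0,0],0],[0.9,[0.0008,0,0],0],[0.9,[0.0008,0,0],0],[0.9,[0.0008,0,0],0]]}' 20
python3 -m pendant '{"increments": [[0.9,[0,0,-0.005],0],[0.9,[0,0,-0.02],0],[0.9,[0,0,-0.05],0],[0.9,[0,0,-0.08],0],[0.9,[0,0,-0.11],0],[0.9,[0,0,-0.14],0],[0.9,[0,0,-0.165],0],[0.9,[0.02,0.0065,-0.17],0],[0.9,[0.05,0.0165,-0.17],0],[0.9,[0.085,0.028,-0.17],0]]}'
python3 -m pendant '{"increments": [[0.9,[0.035,0.012,0],0],[0.9,[0.07,0.023,0],0],[0.9,[0.105,0.035,0],0],[0.9,[0.14,0.047,0],0],[0.9,[0.175,0.058,0],0],[0.9,[0.21,0.07,0],0],[0.9,[0.24,0.08,0],0],[0.9,[0.27,0.09,0],0],[0.9,[0.29,0.096,0],0],[0.9,[0.3012,0.1005,0],0]]}'
python3 -m pendant '{"increments": [[0.9,[0,0,0],0],[0.9,[0,0,0],0],[0.9,[0,0,0.03],0],[0.9,[0,0,0.06],0],[0.9,[0,0,0.09],0],[0.9,[0,0,0.12],0],[0.9,[0,0,0.14],0],[0.9,[0,0,0.147],0],[0.9,[0,0,0.147],0],[0.9,[0,0,0.147],0]]}'
python3 - <<'E'
from h import *
p,W=wristcloud();W[...,2]-=.007;slices(p,W)
s=read_state();print(s['eef_pos'],s['tcp_rot'])
E
```

```text
time: 52.43
eef_pos: [0.3802, -0.37, 0.138]
tcp_rot: [3.141, 0.0, 1.571]
contact_force: [-0.1, 1.2, -1.0]
grip_width: 0.0332
grip_force: 20.0
time: 53.27
eef_pos: [0.4073, -0.2856, 0.3085]
tcp_rot: [-3.142, 0.001, 1.567]
contact_force: [1.2, -0.6, -3.4]
grip_width: 0.0331
grip_force: 20.0
time: 54.1
eef_pos: [0.5082, 0.0196, 0.308]
tcp_rot: [-3.141, -0.001, 1.575]
contact_force: [-0.3, 0.5, -4.3]
grip_width: 0.033
grip_force: 20.0
time: 54.93
eef_pos: [0.5087, 0.0155, 0.1616]
tcp_rot: [-3.142, 0.0, 1.57]
contact_force: [0.0, -0.6, -3.1]
grip_width: 0.0333
grip_force: 20.0
bottle 1449 z 0.1949 enc [507.8  15.2] 16.9 rect [507.6  15.6  32.9  33.1  49.1]
cyl 243 z 0.1799 enc [508.9  21.5] 15.3 rect [509.6  26.3  10.4  30.5  81.2]
cyl 300 z 0.18 enc [507.7  11.9] 11.8 rect [507.6   7.1  10.9  23.6  88.1]
square 222 z 0.1694 enc [508.2  20.5] 15.5 rect [508.5  25.9  10.8  30.9  87.4]
square 246 z 0.1701 enc [507.9  10.4] 11.7 rect [507.9   5.9  23.4   9.6   0.6]
cup 121 z 0.098 enc [577.9 -28.3] 15.7 rect [578.7 -25.8   5.7  31.4  72.3]
[0.50923467 0.0157731  0.16218189] [3.14013221e+00 2.35846631e-04 1.57017902e+00]
```

```bash
python3 -m pendant '{"increments": [[0.9,[0.0006,0.0006,0.002],0],[0.9,[0.0006,0.0006,0.004],0],[0.9,[0.0006,0.0006,0.005],0],[0.9,[0.0006,0.0006,0.006],0],[0.9,[0.0006,0.0006,0.006],0],[0.9,[0.0006,0.0006,0.006],0]]}'
python3 -m pendant '{"increments": [[0.9,[0,0,0.0005],0],[0.9,[0,0,0.001],0],[0.9,[0,0,0.001],0]]}'
```

```text
time: 55.48
eef_pos: [0.5091, 0.0168, 0.1551]
tcp_rot: [-3.142, 0.0, 1.571]
contact_force: [-1.2, 0.4, -3.9]
grip_width: 0.0334
grip_force: 20.0
time: 55.73
eef_pos: [0.5096, 0.0173, 0.1544]
tcp_rot: [3.141, -0.0, 1.571]
contact_force: [-0.4, 1.2, 2.3]
grip_width: 0.0331
grip_force: 20.0
```

Light contact. I'll release, lift and check everything.

```bash
python3 -m pendant '{"increments": [[0.9,[0,0,0],0],[0.5,[0,0,0],0],[0.5,[0,0,0],0],[0,[0,0,0],0],[0,[0,0,0],0],[0,[0,0,0],0],[0,[0,0,0],0],[0,[0,0,0],0],[0,[0,0,0],0],[0,[0,0,0],0]]}'
python3 -m pendant '{"increments": [[0,[0,0,-0.03],0],[0,[0,0,-0.06],0],[0,[0,0,-0.1],0],[0,[0,0,-0.13],0],[0,[0,-0.03,-0.14],0],[0,[0,-0.06,-0.14],0],[0,[0,-0.06,-0.14],0],[0,[0,-0.06,-0.14],0],[0,[0,-0.06,-0.14],0]]}'
python3 - <<'E'
from h import *
p,W=wristcloud();slices(p,W)
s=read_state();print(s['eef_pos'],s['tcp_rot'])
a=snapshot("scene")[0];b=snapshot("side")[0]
cv2.imwrite("pics/f.png",np.hstack([a[50:350,50:450],b[50:350,200:600]])[:,:,::-1])
E
```

```text
time: 56.57
eef_pos: [0.5091, 0.0168, 0.154]
tcp_rot: [-3.141, 0.0, 1.571]
contact_force: [-0.2, -0.2, -0.4]
grip_width: 0.0884
grip_force: 0.0
time: 57.32
eef_pos: [0.4496, 0.0167, 0.2942]
tcp_rot: [3.141, 0.0, 1.571]
contact_force: [0.3, 0.1, -0.5]
grip_width: 0.0928
grip_force: 0.0
bottle 406 z 0.1946 enc [508.9  20.1] 16.9 rect [508.3  20.   32.2  32.6  88.5]
cyl 280 z 0.1795 enc [573.5 -46.1] 28.6 rect [579.  -37.   24.6  57.2  58.7]
square 802 z 0.1698 enc [553.9  99. ] 36.4 rect [554.   99.1  54.1  52.9   8. ]
square 116 z 0.1693 enc [564.8 -30.4] 19.3 rect [564.  -26.9  38.7   7.2  12.7]
[0.44989302 0.01678767 0.2939967 ] [ 3.14117303e+00 -1.91117971e-04  1.57073869e+00]
```

View pics/f.png

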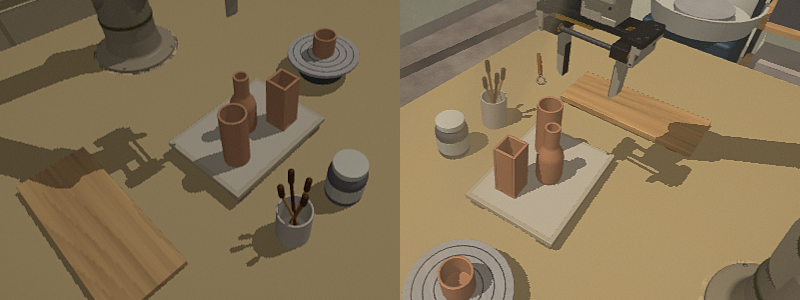

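The picture shows everything upright, with the cup centred on the wheel. The bottle is about 4 mm off in y (0.020 against 0.0162), so I'll correct it.

```bash
python3 -m pendant '{"increments": [[0,[0.0033,0.03,0],0],[0,[0.0033,0.0595,0],0],[0,[0.0033,0.0595,0],0],[0,[0.0033,0.0595,0.03],0],[0,[0.0033,0.0595,0.065],0],[0,[0.0033,0.0595,0.1],0],[0,[0.0033,0.0595,0.13],0],[0,[0.0033,0.0595,0.1398],0],[0,[0.0033,0.0595,0.1398],0],[0,[0.0033,0.0595,0.1398],0]]}'
python3 - <<'E'
from h import *
p,W=wristcloud();slices(p,W)
s=read_state();print(s['eef_pos'],s['tcp_rot'])
E
```

```text
time: 58.3
eef_pos: [0.509, 0.0206, 0.1545]
tcp_rot: [-3.141, -0.0, 1.571]
contact_force: [0.1, 0.1, 0.6]
grip_width: 0.0931
grip_force: 0.0
bottle 1439 z 0.1945 enc [508.9  20.2] 17.0 rect [508.9  20.4  33.   33.5  41.8]
cyl 264 z 0.1805 enc [509.3  27. ] 14.9 rect [509.7  31.9  10.   29.7  86.3]
cyl 323 z 0.1803 enc [508.6  18.3] 11.9 rect [508.2  12.9  11.9  23.8  85.5]
cyl 226 z 0.1795 enc [549.1 -54.5] 16.2 rect [546.2 -55.    9.5  32.3   9.6]
cyl 124 z 0.1782 enc [591.1 -63.1] 8.5 rect [593.5 -64.2  16.9   6.   65.1]
square 2596 z 0.1698 enc [553.7  99.2] 36.6 rect [554.1  99.3  54.   53.4   8.1]
square 220 z 0.1703 enc [509.9  27.4] 14.8 rect [510.5  32.1   9.4  29.6  82.2]
square 257 z 0.1703 enc [508.6  16.6] 11.8 rect [508.5  12.   10.   23.6  88.7]
square 414 z 0.1684 enc [571.7 -59.1] 23.9 rect [572.8 -68.3  47.8  19.3   7. ]
cup 254 z 0.098 enc [560.9 -34.9] 22.7 rect [558.6 -31.   45.4  11.8  29.9]
[0.50958806 0.0205678  0.15529063] [ 3.14040790e+00 -3.62660210e-04  1.57118367e+00]
```

```bash
python3 -m pendant '{"increments": [[0.5,[0,0,0],0],[0.9,[0,0,0],0],[0.9,[0,0,0],0],[0.9,[0,0,0],0],[0.9,[0,0,0],0],[0.9,[0,0,0],0],[0.9,[0,0,0],0],[0.9,[0,0,0],0],[0.9,[0,0,0],0],[0.9,[0,0,0],0]]}' 15
python3 -m pendant '{"increments": [[0.9,[0,0,0],0],[0.9,[0,0,0],0],[0.9,[0,0,0],0],[0.9,[0,0,-0.004],0],[0.9,[-0.004,0,-0.004],0],[0.9,[-0.004,0,-0.004],0],[0.9,[-0.004,0,-0.002],0],[0.9,[-0.004,0,-0.001],0],[0.9,[-0.004,0,-0.0003],0],[0.9,[-0.004,0,-0.0003],0]]}'
python3 - <<'E'
from h import *
p,W=wristcloud();slices(p[:,:],W)
E
```

```text
time: 59.18
eef_pos: [0.5088, 0.0202, 0.1542]
tcp_rot: [3.141, -0.0, 1.571]
contact_force: [0.8, 0.4, -0.1]
grip_width: 0.0334
grip_force: 15.0
time: 60.02
eef_pos: [0.509, 0.0161, 0.1548]
tcp_rot: [3.141, 0.0, 1.571]
contact_force: [-1.2, -0.7, 3.0]
grip_width: 0.0336
grip_force: 15.0
bottle 1465 z 0.1951 enc [507.7  16. ] 17.1 rect [508.1  16.4  33.   32.8  43.7]
cyl 237 z 0.1803 enc [508.8  21.3] 15.6 rect [509.5  26.8  11.   31.2  82.2]
cyl 297 z 0.18 enc [508.1  12.3] 11.8 rect [5.081e+02 7.500e+00 2.350e+01 1.090e+01 3.000e-01]
square 2553 z 0.1698 enc [553.8  99.1] 36.7 rect [554.   99.2  53.8  53.4   8.2]
square 210 z 0.1702 enc [509.7  22.3] 15.0 rect [510.6  26.7   9.7  30.1  78.7]
square 246 z 0.1702 enc [508.1  11.6] 11.7 rect [508.2   6.8  23.3   9.8   1.1]
cup 108 z 0.0986 enc [578.5 -28.6] 15.5 rect [579.2 -26.2   5.   31.   71.6]
```

```bash
python3 -m pendant '{"increments": [[0.9,[0,0,0.0003],0],[0.9,[0,0,0.0003],0],[0.5,[0,0,0.0003],0],[0.5,[0,0,0.0003],0],[0.1,[0,0,0.0003],0],[0,[0,0,0.0003],0],[0,[0,0,0.0003],0],[0,[0,0,0.0003],0],[0,[0,0,0.0003],0],[0,[0,0,0.0003],0]]}'
python3 -m pendant '{"increments": [[0,[0,0,-0.02],0],[0,[0,0,-0.05],0],[0,[0,0,-0.09],0],[0,[0,0,-0.12],0],[0,[0,0,-0.15],0],[0,[0,-0.02,-0.15],0],[0,[0,-0.02,-0.15],0],[0,[0,-0.02,-0.15],0]]}'
python3 - <<'E'
from h import *
p,W=wristcloud();slices(p,W)
for n in("scene","side"):
    p,d=snapshot(n);W=cloud(n,p,d);m=clay(p)&(abs(W[...,2]-.12)<.006)&(W[...,1]>.25);print(n,"cup",cv2.minEnclosingCircle((W[m][:,:2]*1e3).astype(np.float32)))
    for r,h in((lambda W:W[...,1]<-.02,.18),):
        m=clay(p)&(abs(W[...,2]-h)<.006)&r(W)&(W[...,0]<.65);print("cyl",cv2.minEnclosingCircle((W[m][:,:2]*1e3).astype(np.float32)))
E
```

```text
time: 60.9
eef_pos: [0.5086, 0.0162, 0.1542]
tcp_rot: [-3.142, -0.0, 1.571]
contact_force: [-0.6, 0.7, -0.2]
grip_width: 0.0821
grip_force: 0.0
time: 61.57
eef_pos: [0.4882, 0.0158, 0.3044]
tcp_rot: [3.141, 0.001, 1.571]
contact_force: [0.4, -0.4, -0.0]
grip_width: 0.093
grip_force: 0.0
bottle 395 z 0.1946 enc [508.2  10.5] 16.8 rect [507.9  10.5  32.4  32.1   1. ]
cyl 468 z 0.1796 enc [570.2 -51.3] 29.7 rect [565.7 -50.1  58.4  47.7  73.4]
square 776 z 0.1698 enc [554.3  99.1] 36.6 rect [553.9  99.1  53.3  52.6   7.8]
square 117 z 0.1701 enc [565.8 -32.3] 20.9 rect [564.5 -27.6  41.7   9.9  14.8]
square 98 z 0.171 enc [565.5 -68.7] 18.2 rect [564.1 -72.6   8.7  36.5  70.5]
scene cup ((459.7713928222656, 348.83258056640625), 31.89914894104004)
cyl ((573.6608276367188, -51.88806915283203), 30.600080490112305)
side cup ((454.7447204589844, 347.9930419921875), 31.359724044799805)
cyl ((568.68603515625, -51.53679275512695), 30.277647018432617)
```

The bottle ended at y=0.0105, so it rocks upright when released. It had swung about the pinch axis during the quick sideways step. I'll redo it with a firmer grip, slow motion and pauses.

```bash
python3 -m pendant '{"increments": [[0,[-0.0057,0.02,0],0],[0,[-0.0057,0.02,0],0],[0,[-0.0057,0.02,0.03],0],[0,[-0.0057,0.02,0.065],0],[0,[-0.0057,0.02,0.1],0],[0,[-0.0057,0.02,0.135],0],[0,[-0.0057,0.02,0.15],0],[0,[-0.0057,0.02,0.15],0],[0,[-0.0057,0.02,0.15],0],[0,[-0.0057,0.02,0.15],0]]}'
python3 -m pendant '{"increments": [[0.5,[0,0,0],0],[0.9,[0,0,0],0],[0.9,[0,0,0],0],[0.9,[0,0,0],0],[0.9,[0,0,0],0],[0.9,[0,0,0],0],[0.9,[0,0,0],0],[0.9,[0,0,0],0],[0.9,[0,0,0],0],[0.9,[0,0,0],0]]}' 40
python3 -m pendant '{"increments": [[0.9,[0,0,0],0],[0.9,[0,0,0],0],[0.9,[0,0,-0.002],0],[0.9,[0,0,-0.004],0],[0.9,[0,0,-0.006],0],[0.9,[0,0,-0.006],0],[0.9,[0,0,-0.006],0]]}'
python3 - <<'E'
from h import *
p,W=wristcloud();W[...,2]-=.006;slices(p,W)
E
```

```text
time: 62.55
eef_pos: [0.5093, 0.0109, 0.1549]
tcp_rot: [3.141, -0.0, 1.571]
contact_force: [0.7, 0.4, 0.6]
grip_width: 0.0929
grip_force: 0.0
time: 63.38
eef_pos: [0.5087, 0.0105, 0.1542]
tcp_rot: [3.142, -0.0, 1.571]
contact_force: [1.2, -0.4, -1.1]
grip_width: 0.0327
grip_force: 40.0
time: 63.97
eef_pos: [0.5086, 0.0104, 0.1603]
tcp_rot: [3.142, 0.0, 1.571]
contact_force: [-0.8, -0.7, -4.4]
grip_width: 0.032
grip_force: 40.0
bottle 1442 z 0.1945 enc [507.3  10.4] 17.2 rect [507.8  10.6  32.   33.7   1.3]
cyl 269 z 0.1806 enc [508.4  16.6] 15.5 rect [509.   21.9  10.7  31.1  83.6]
cyl 325 z 0.1802 enc [507.6   8.8] 11.9 rect [507.3   3.2  11.9  23.8  86.5]
square 178 z 0.1644 enc [528.  106.9] 14.8 rect [528.6 107.    5.3  29.6   7.5]
square 104 z 0.1644 enc [576.8 109.4] 10.6 rect [576.4 109.3   5.1  21.1   8.3]
square 100 z 0.1644 enc [580.3  88.5] 9.4 rect [579.4  88.4   4.9  18.8   5.9]
square 83 z 0.1644 enc [567.7  76.2] 10.0 rect [567.6  77.2  20.1   4.8   9.7]
square 232 z 0.1706 enc [508.1  16.1] 15.7 rect [508.4  21.6  11.4  31.5  86.6]
square 269 z 0.1704 enc [507.7   7. ] 11.7 rect [507.9   2.2  23.4   9.6   2.2]
cup 134 z 0.0986 enc [575.2 -28. ] 16.2 rect [575.7 -25.5   5.5  32.3  78.5]
```

```bash
python3 -m pendant '{"increments": [[0.9,[0.0003,0,0],0],[0.9,[0.001,0,0],0],[0.9,[0.002,0,0],0],[0.9,[0.003,0,0],0],[0.9,[0.004,0,0],0],[0.9,[0.005,0,0],0],[0.9,[0.0055,0,0],0],[0.9,[0.0057,0,0],0],[0.9,[0.0057,0,0],0],[0.9,[0.0057,0,0],0]]}'
python3 -m pendant '{"increments": [[0.9,[0,0,0],0],[0.9,[0,0,0.001],0],[0.9,[0,0,0.002],0],[0.9,[0,0,0.003],0],[0.9,[0,0,0.004],0],[0.9,[0,0,0.005],0],[0.9,[0,0,0.0055],0],[0.9,[0,0,0.006],0],[0.9,[0,0,0.006],0]]}'
python3 - <<'E'
from h import *
p,W=wristcloud()
m=clay(p)&(np.hypot(W[...,0]-.508,W[...,1]-.016)<.05)
for z in(.165,.175,.185,.195):
    q=m&(abs(W[...,2]-z)<.004);print(z,q.sum(),circ(W[q][:,:2],.017))
for z in(.06,.08,.1):
    q=m&(abs(W[...,2]-z)<.006);print(z,q.sum(),circ(W[q][:,:2],.031))
E
```

```text
time: 64.85
eef_pos: [0.5086, 0.0161, 0.1602]
tcp_rot: [-3.142, 0.0, 1.571]
contact_force: [0.4, -0.9, -3.9]
grip_width: 0.0324
grip_force: 40.0
time: 65.6
eef_pos: [0.5087, 0.0162, 0.1542]
tcp_rot: [3.142, 0.0, 1.571]
contact_force: [-0.0, -0.3, -3.0]
grip_width: 0.0324
grip_force: 40.0
0.165 292 (array([0.5047106 , 0.01943251]), np.float64(0.0028486523818089205))
0.175 365 (array([0.51109294, 0.01918401]), np.float64(0.00289659988486037))
0.185 421 (array([0.51037055, 0.01957809]), np.float64(0.0029197153746589213))
0.195 1335 (array([0.5079971 , 0.01605677]), np.float64(0.00304519251386737))
0.06 17 (array([0.50810669, 0.01545349]), np.float64(0.0002443389859648112))
0.08 49 (array([0.50802469, 0.01551423]), np.float64(0.0004005291315874892))
0.1 140 (array([0.51517339, 0.01915372]), np.float64(0.0023175819311810845))
```

The body axis (y 0.0155) and the rim (0.016) agree, so the bottle is upright. Now the release.

```bash
python3 -m pendant '{"increments": [[0.9,[0,0,0.0004],0],[0.9,[0,0,0.0004],0],[0.5,[0,0,0.0004],0],[0.5,[0,0,0.0004],0],[0.1,[0,0,0.0004],0],[0,[0,0,0.0004],0],[0,[0,0,0.0004],0],[0,[0,0,0.0004],0],[0,[0,0,0.0004],0],[0,[0,0,0.0004],0]]}'
python3 -m pendant '{"increments": [[0,[0,0,-0.02],0],[0,[0,0,-0.05],0],[0,[0,0,-0.09],0],[0,[0,0,-0.12],0],[0,[0,0,-0.15],0],[0,[0,-0.02,-0.15],0],[0,[0,-0.02,-0.15],0],[0,[0,-0.02,-0.15],0]]}'
python3 - <<'E'
from h import *
p,W=wristcloud();slices(p,W);print(read_state()['qvel'].round(3))
E
```

```text
time: 66.48
eef_pos: [0.5086, 0.0161, 0.1538]
tcp_rot: [-3.142, -0.0, 1.571]
contact_force: [0.8, 0.4, -0.2]
grip_width: 0.081
grip_force: 0.0
time: 67.15
eef_pos: [0.4882, 0.0158, 0.304]
tcp_rot: [3.141, 0.001, 1.571]
contact_force: [1.4, -1.0, 0.1]
grip_width: 0.093
grip_force: 0.0
bottle 393 z 0.1945 enc [507.5  16.6] 16.8 rect [507.7  16.4  32.8  32.1  63. ]
cyl 468 z 0.1795 enc [570.5 -52. ] 30.0 rect [565.3 -50.5  59.3  48.5  74. ]
square 778 z 0.1698 enc [553.9  98.9] 36.2 rect [554.1  99.3  53.8  52.8   8.1]
square 111 z 0.1702 enc [566.7 -30.5] 19.8 rect [566.  -26.5  39.6   8.3   9.5]
square 99 z 0.171 enc [565.6 -68.9] 18.1 rect [564.3 -72.6   8.4  36.1  70.9]
[-0.005  0.02   0.007 -0.007 -0.     0.     0.   ]
```

All three tall pots are within about 1 mm of their original spots, and the cup is on the wheel's centre. Handing in.

```bash
python3 -m pendant '{"increments": [[0,[0,0,0],0],[0,[0,0,0],0],[0,[0,0,0],0]]}' >/dev/null; python3 -c "
from plant import *
print(sign_off())"
```

```text
the job is handed in; nothing more can be done
None
```

The job is handed in at about 67 s of the 141 s: the cup stands within about 1 mm of the banding wheel's centre and the three tall pots are upright within about 1–2 mm of their original spots, but a first failed grip slid the cup about 15 mm on the shelf, and the bottle and cylinder each had to be re-lifted and reset.

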